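# Gauge the angled bore of a plastic foot

### The job

Nudge the white plastic foot along its fixture until its two holes drop over the locating pins and it sits flat, then check its sloping bore with the double-ended plug gauge: push the long slim go end fully home and draw it out, then hold the short thick no-go end squarely against the bore mouth with a light push, without forcing it, to show that it will not enter. Lay the gauge back in its forked rest, leave the foot seated on the pins and do not disturb the other things on the bench.

Things in the scene. Friction and masses are not known exactly. Their poses are not given: they have to be found in the camera images.
- fixture: Fixed aluminium fixture: plate 190 (x) x 94 (y) x 12 mm; a rail along each side, 10 mm wide, 15 mm high above the plate, inner faces 62 mm apart, channel open at both ends. Two upright steel pins, 12 mm diameter, 8 mm high, on the centre line at x = -42 and +42 mm. Origin: centre of the underside, on the bench; x along the channel, away from the robot and to its right; z up.
- fixture_seat (a point): Point on the plate's upper face midway between the pins (12 mm above the fixture's origin): where the foot's origin must come to lie. At the start the foot lies flat on the pin tops, 8 mm above the plate, 14 to 28 mm towards -x of the fixture; slid that far towards +x it drops 8 mm and the pins hold it, its axes then along the fixture's.
- foot: Loose white plastic foot, 0.3 kg. Origin: on its underside, midway between its two 15 mm holes (at x = -42 and +42 mm); x along the channel, z up. Base 138 (x from -58 to +80) x 60 (y) x 10 mm. On its rear part (x = -58 to -13 mm) a block 50 mm wide, up to z = 44 mm, with an upright rear face flush with the base at x = -58 mm; in front of it an inclined boss 50 mm wide with a round bore.
- bore_mouth (a point): Centre of the bore's mouth on the boss's sloping face, at (20, 0, 44) mm in the foot's frame. Its z axis points out of the bore along the bore's axis: in the foot's frame 35 degrees above +x. Bore 20 mm diameter, 32 mm deep. The sloping face is 46 mm (up the slope) x 50 mm.
- bore_depth (a point): Point on the bore's axis 28 mm inside the mouth; the go end's tip comes here when it is fully home.
- gauge: Loose double-ended plug gauge, 0.18 kg, 128 mm long along its x. Origin: handle centre, on the axis. Handle: square bar 18 x 18 x 80 mm (faces along y and z), a collar 30 mm diameter, 4 mm thick at each end. Go end at +x: steel plug 18 mm diameter, 28 mm long, bevelled nose. No-go end at -x: plug 24 mm diameter, 12 mm long. Lies level in the rest at the start.
- go_tip (a point): Centre of the go plug's end face, x = +72 mm on the gauge.
- go_collar (a point): Centre of the outer face of the go end's collar, x = +44 mm on the gauge; it meets the bore's mouth when the go end is fully home.
- nogo_tip (a point): Centre of the no-go plug's end face, x = -56 mm on the gauge.
- rest: Fixed wooden rest: base 100 (x) x 70 (y) x 8 mm, two forked uprights, 8 mm thick, at x = -29 and +29 mm, 50 mm free between them for the fingers. Fork floor 40 mm above the bench, slot 22 mm wide, flared tips up to 63 mm high, 50 mm wide overall. Origin: centre of the underside; x along the gauge lying in it. It may be turned any way.
- rest_seat (a point): Where the gauge's origin lies when the gauge is in the rest: on the rest's axis, 49 mm above the bench. The gauge may be laid back either way round.
- bar: Bystander: loose white plastic bar, 42 x 170 x 36 mm, origin at the centre of its underside.
- driver: Bystander: loose screwdriver with a red handle, lying on the bench.
- bitcase: Bystander: loose flat black bit case, 120 x 75 x 26 mm, origin at the centre of its underside.
There are look-alikes about, which are no part of the job. Leave any black or blue look-alike of the foot alone.

How it is judged:
By the outcome, as a careful person would: the job done as asked, in the order asked, and still so for the second after the job is handed in, with the robot touching nothing.
It also fails if it takes over 72 s, if anything falls off the work surface, if the arm or the gripper's body presses on something with over 40 N, if the wrist force passes 120 N, or if a joint passes its speed limit or range.

### The arm

A 7-joint arm with a two-finger parallel gripper is mounted at the origin on the work surface. World frame = base frame: x ahead of the robot, y to its left, z up, the work surface at z = 0. Lengths are in m, angles in rad, forces in N, time in s.
With the tool pointing down it reaches from about 0.4 to 0.85 m from the base axis. Payload 10.4 kg.
Tool frame: the origin (TCP) lies on the centre line of the jaws, within the pads' length; the fingertips stand 17 mm ahead of it and the grasp point (between the pads) lies 2 mm behind it; z points along the fingers, y is the direction in which the jaws open and shut (so a half turn about z gives the same grasp; the last joint's range is limited). The gripper opens to 87 mm and grips with 3 to 60 N. Pads are 19 mm wide; open, the fingers measure 117 mm over their backs; the gripper's body (75 mm by 190 mm) begins 51 mm behind the grasp point.
Start: joints at [1.268, 0.332, -0.065, 1.46, 0.022, 1.35, -0.088], TCP at [0.173, -0.601, 0.24] pointing down, gripper open.
Joint ranges: [-2.6, 2.6], [-0.5, 2.12], [-1.47, 1.34], [0.16, 2.42], [-1.27, 4.41], [0.06, 2.06], [-2.6, 2.6]. Speed limits (rad/s): [2.22, 2.22, 2.79, 2.79, 3.14, 3.14, 3.14].

### API

Orientations are given as a unit quaternion [x, y, z, w].
In Python, from plant import manip gives the robot as it stands. The module is installed in compiled form; this text tells all that it offers.
- The arm moves only by the tool servo_tool, never from a script. Its arguments are lists of equal length, an entry for each row: "slide": the shift along the tool's x, y, z in m, a list of three; "twist": the turn about the tool's z in rad; "fingers": the finger opening in m, from 0 to 0.087. A call has 1 to 20 rows; each row shifts and turns the commanded pose from where the row before left it, along the tool's axes as they then stand; what a row does not reach is not made up. A row lasts 1/8 s, in which the tool goes at most 62.5 mm and 10.7 degrees, less where a joint would pass 70% of its speed; a pose out of reach is approached as far as the arm can. A call with a gripper value outside its range is refused whole. The fingers move at their own pace and stop on an object; "newtons" is the grip in N (left out, the last holds). Time passes only in rows, so rows that do not move let the fingers close. It gives the time, the measured TCP pose, the force and the opening at its end, in the units of the state.
- manip.observe(): the state, without advancing time (a new reading comes with each control period).
- manip.get_image(name): name is "side" or "top" or "wrist"; returns a dict with "frame" (384x512x3 uint8, red, green, blue), "range_z" (384x512 float32, m along the optical axis (not along the pixel's ray), 0 where there is no reading), "K" (3x3 intrinsics, pixels), "position" and "rotation" of the camera in the world; the wrist camera has in their place "hand_eye" (4x4, takes a point from camera to tool coordinates, whose origin is the TCP and whose axes are the flange's). Camera axes: x right, y down, z forward; pixel columns grow to the right and rows downward; lengths in m; the calibration is good to about 2 mm. A picture is of the moment at which its call begins: read the wrist's pose just before it.
- manip.finish_job(): hands the job in, once; it reports no verdict.
The state is a dict: "time": time; "qpos": joint angles; "qd": joint speeds; "effort": joint torques, N m; "position": TCP position; "ee_rot": TCP orientation; "ft_force": force on the tool from outside, world axes, zero at the start; "torque": the same for the moment, N m; "finger_gap": finger opening in m.
Only numpy, scipy, OpenCV 4.12 (cv2) and the standard library are available. Lean on these libraries where they do the work, as an engineer would, in place of code of your own. Each camera call takes 0.05 s, during which the arm holds its last target. There are 200 camera calls.

## Working session

There is one attempt and no reset: what is moved stays moved. The work goes in short steps, Python scripts to look and compute and a tool call to move; the robot and the scene stay as the last step left them, time stands still between calls to the robot, and variables do not carry over. Pictures are saved under pics/ and viewed, about 8 in all and at most 12, crops included, and the job is handed in when it is done.

Besides the shell and the picture viewer there is one more tool, called after "Request:" as a command line: name --pt "numbers of a row" for each row, then --argument value for the rest. servo_tool: Moves the arm, as the interface text tells. Its arguments: {"type":"object","properties":{"slide":{"type":"array","items":{"type":"array","items":{"type":"number"}}},"twist":{"type":"array","items":{"type":"number"}},"fingers":{"type":"array","items":{"type":"number"}},"newtons":{"type":"number"}},"required":["slide","twist","fingers"]}

```bash
mkdir -p pics; cat > h.py <<'E'
import numpy as np, cv2
from plant import manip
from scipy.spatial.transform import Rotation as R
def cam(n):
    s=manip.observe(); d=manip.get_image(n)
    if n=='wrist':
        T=np.eye(4);T[:3,:3]=R.from_quat(s['ee_rot']).as_matrix();T[:3,3]=s['position']
        d['T']=T@np.array(d['hand_eye'])
    else:
        T=np.eye(4);r=np.array(d['rotation']);T[:3,:3]=r if r.shape==(3,3) else R.from_quat(r).as_matrix();T[:3,3]=d['position'];d['T']=T
    return d
def cloud(d):
    z=d['range_z'];K=d['K'];v,u=np.indices(z.shape)
    p=np.stack([(u-K[0][2])/K[0][0]*z,(v-K[1][2])/K[1][1]*z,z],-1)
    return p@d['T'][:3,:3].T+d['T'][:3,3]
def ray(d,u,v,h):
    K=d['K'];r=d['T'][:3,:3]@np.array([(u-K[0][2])/K[0][0],(v-K[1][2])/K[1][1],1]);o=d['T'][:3,3]
    return o+r*(h-o[2])/r[2]
def save(d,n): cv2.imwrite('pics/'+n+'.png',d['frame'][:,:,::-1])
E
python3 - <<'E'
from h import *
import pickle
s=manip.observe();print(s)
a=cam('top');b=cam('side')
for d in(a,b):print(d['K'],d['T'])
cv2.imwrite('pics/ts.png',np.hstack([a['frame'],b['frame']])[:,:,::-1][:, :1024] if 0 else cv2.resize(np.vstack([a['frame'],b['frame']])[:,:,::-1],(400,600)))
save(a,'top0');save(b,'side0')
pickle.dump((a,b),open('ab.pkl','wb'))
E
```

```text
{'time': 0.0, 'qpos': array([ 1.26836644,  0.33285802, -0.06469728,  1.4609077 ,  0.02160652,
        1.34989755, -0.08852499]), 'qd': array([ 0.00033094, -0.00154216,  0.00128312,  0.00046781,  0.00125768,
       -0.00241891, -0.00021528]), 'effort': array([-2.39172969e-04, -6.23254108e+01,  2.41767301e-02, -3.89898455e+01,
       -6.14799047e-02,  3.99659935e-02,  1.47545711e-04]), 'position': array([ 0.17251656, -0.60035662,  0.23877861]), 'ee_rot': array([ 9.90228035e-01,  1.39455962e-01, -1.30501181e-04, -6.74959703e-04]), 'ft_force': array([0.92033228, 0.11822934, 0.14369631]), 'torque': array([0.0387257 , 0.00931637, 0.03803121]), 'finger_gap': 0.08712623193206126}
[[439.07542827   0.         249.23848331]
 [  0.         439.07542827 194.55660116]
 [  0.           0.           1.        ]] [[ 2.44428904e-03 -9.91459854e-01  1.30389354e-01  4.15777650e-01]
 [-9.99991372e-01 -2.86135911e-03 -3.01140179e-03 -8.69146162e-04]
 [ 3.35877474e-03 -1.30380868e-01 -9.91458294e-01  1.38662782e+00]
 [ 0.00000000e+00  0.00000000e+00  0.00000000e+00  1.00000000e+00]]
[[373.48626222   0.         256.32296008]
 [  0.         373.48626222 193.31028601]
 [  0.           0.           1.        ]] [[-9.86012376e-01 -1.18525434e-01  1.17180701e-01  4.47446081e-01]
 [-1.66672118e-01  7.01237109e-01 -6.93171639e-01  8.13368752e-01]
 [-1.29864275e-05 -7.03006570e-01 -7.11183353e-01  9.01330010e-01]
 [ 0.00000000e+00  0.00000000e+00  0.00000000e+00  1.00000000e+00]]
```

View pics/top0.png

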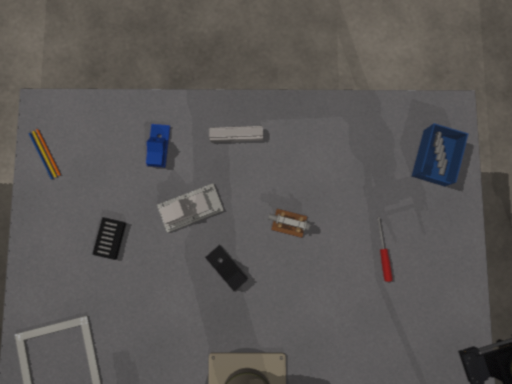

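View pics/side0.png

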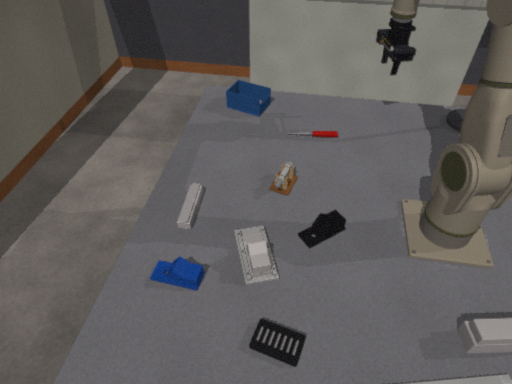

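```bash
python3 - <<'E'
from h import *
import pickle
a,b=pickle.load(open('ab.pkl','rb'))
P=cloud(a);z=P[...,2]
def rep(n,m):
    pts=P[m];r=cv2.minAreaRect(pts[:,:2].astype(np.float32));print(n,m.sum(),np.round(r[0],3),np.round(r[1],3),round(r[2],1),'z',np.round(np.percentile(pts[:,2],[5,50,95]),3),np.round(np.median(pts,0),3))
def box(u0,u1,v0,v1):
    m=np.zeros(z.shape,bool);m[v0:v1,u0:u1]=1;return m
fx=box(145,240,175,240);rs=box(255,325,200,245)
rep('fixture',fx&(z>.006));rep('base+',fx&(z>.022));rep('block',fx&(z>.050));
rep('rest',rs&(z>.004));rep('restup',rs&(z>.03))
print(z[300,330], z[60,300])
c=np.hstack([cv2.resize(a['frame'][170:245,140:240],(400,300),interpolation=2),cv2.resize(a['frame'][185:260,250:350],(400,300),interpolation=2)])
cv2.imwrite('pics/crop.png',c[:,:,::-1])
w=cam('wrist');print(np.array(w['hand_eye']),w['K'])
E
```

```text
fixture 1963 [0.533 0.163] [0.251 0.315] 3.0 z [0.007 0.028 0.077] [0.552 0.177 0.028]
base+ 1258 [0.485 0.144] [0.268 0.179] 30.7 z [0.025 0.033 0.08 ] [0.546 0.19  0.033]
block 530 [0.508 0.122] [0.294 0.094] 70.8 z [0.053 0.067 0.802] [0.539 0.215 0.067]
rest 995 [ 0.498 -0.121] [0.164 0.241] 0.2 z [0.004 0.01  0.062] [ 0.507 -0.13   0.01 ]
restup 352 [ 0.492 -0.081] [0.085 0.205] 21.1 z [0.047 0.058 0.066] [ 0.508 -0.125  0.058]
-0.0001859515625743935 -0.7460374280211601
[[-1.06964741e-05 -9.65302810e-01 -2.61133079e-01  7.09127568e-02]
 [ 9.99999210e-01  3.17803033e-04 -1.21575033e-03 -7.40027020e-04]
 [ 1.25655609e-03 -2.61132886e-01  9.65302045e-01 -1.45647669e-01]
 [ 0.00000000e+00  0.00000000e+00  0.00000000e+00  1.00000000e+00]] [[339.20746789   0.         255.71948204]
 [  0.         339.20746789 187.68934557]
 [  0.           0.           1.        ]]
```

View pics/crop.png

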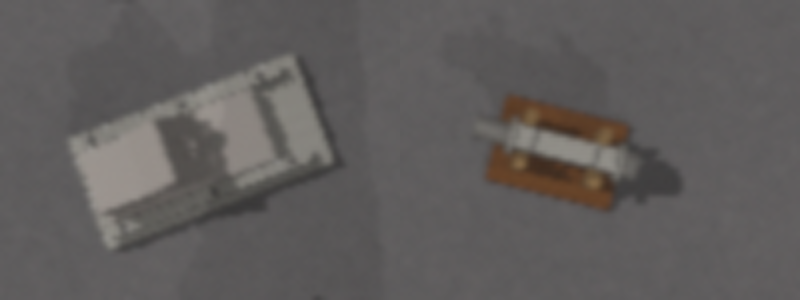

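Left crop: white foot lying in the aluminium fixture (block at crop 120,175, boss toward 240,125). Right crop: gauge in the wooden rest, slim go end to the left (490,130), thick no-go end to the right. There are three look-alike feet in the top image: white (190,207), blue (158,146) and black (227,268). The white one is the only one in a fixture and matches the description.

```bash
cat >> h.py <<'E'
def plan(tgt,yaw,n,start=None,yaw0=None):
    s=manip.observe();p=np.array(s['position'] if start is None else start,float)
    x=R.from_quat(s['ee_rot']).as_matrix()[:,0];psi=np.degrees(np.arctan2(x[1],x[0])) if yaw0 is None else yaw0
    print('from',p.round(4),round(psi,2))
    dt=np.radians((yaw-psi+180)%360-180)/n;d=(np.array(tgt)-p)/n;S=[]
    ps=np.radians(psi)
    for i in range(n):
        c,sn=np.cos(ps),np.sin(ps)
        S.append([round(d[0]*c+d[1]*sn,4),round(d[0]*sn-d[1]*c,4),round(-d[2],4)]);ps+=dt
    print(S,'twist',round(-dt,4))
def st():
    s=manip.observe();x=R.from_quat(s['ee_rot']).as_matrix();print(round(s['time'],2),s['position'].round(4),'yaw',round(np.degrees(np.arctan2(x[1,0],x[0,0])),2),'z',x[:,2].round(3),'F',s['ft_force'].round(2),'gap',round(s['finger_gap'],4),'q7',round(s['qpos'][6],2));return s
E
python3 -c "
from h import *
plan([.49,-.125,.27],77,11)"
```

```text
from [ 0.1725 -0.6004  0.2389] 16.03
[[np.float64(0.0397), np.float64(-0.0336), np.float64(-0.0028)], [np.float64(0.0427), np.float64(-0.0296), np.float64(-0.0028)], [np.float64(0.0454), np.float64(-0.0253), np.float64(-0.0028)], [np.float64(0.0476), np.float64(-0.0208), np.float64(-0.0028)], [np.float64(0.0494), np.float64(-0.0161), np.float64(-0.0028)], [np.float64(0.0507), np.float64(-0.0113), np.float64(-0.0028)], [np.float64(0.0516), np.float64(-0.0063), np.float64(-0.0028)], [np.float64(0.052), np.float64(-0.0013), np.float64(-0.0028)], [np.float64(0.0518), np.float64(0.0037), np.float64(-0.0028)], [np.float64(0.0512), np.float64(0.0087), np.float64(-0.0028)], [np.float64(0.0502), np.float64(0.0136), np.float64(-0.0028)]] twist -0.0967
```

Request:
servo_tool --pt "0.04 -0.034 -0.003" --pt "0.043 -0.03 -0.003" --pt "0.045 -0.025 -0.003" --pt "0.048 -0.021 -0.003" --pt "0.049 -0.016 -0.003" --pt "0.051 -0.011 -0.003" --pt "0.052 -0.006 -0.003" --pt "0.052 -0.001 -0.003" --pt "0.052 0.004 -0.003" --pt "0.051 0.009 -0.003" --pt "0.05 0.014 -0.003" --pt "0 0 0" --twist '[-0.097,-0.097,-0.097,-0.097,-0.097,-0.097,-0.097,-0.097,-0.097,-0.097,-0.097,0]' --fingers '[0.087,0.087,0.087,0.087,0.087,0.087,0.087,0.087,0.087,0.087,0.087,0.087]'

```text
time: 1.65
position: [0.4931, -0.1206, 0.2727]
ee_rot: [0.779, 0.627, 0.001, -0.0]
ft_force: [-0.3, -0.3, -0.0]
finger_gap: 0.087
```

```bash
python3 - <<'E'
from h import *
import pickle
st();w=cam('wrist');save(w,'w1');pickle.dump(w,open('w1.pkl','wb'))
P=cloud(w);z=P[...,2];ok=(w['range_z']>.1)&(z<.1)&(z>-.02)
hsv=cv2.cvtColor(w['frame'],cv2.COLOR_RGB2HSV)
m=ok&(z>.045)&(np.hypot(P[...,0]-.508,P[...,1]+.125)<.1)
n,l,s_,c=cv2.connectedComponentsWithStats(m.astype(np.uint8))
for i in range(1,n):
    if s_[i,4]>60:
        q=P[l==i];print(s_[i],q.mean(0).round(4),cv2.minAreaRect(q[:,:2].astype(np.float32)))
E
```

```text
1.65 [ 0.4931 -0.1206  0.2727] yaw 77.64 z [ 0.001  0.001 -1.   ] F [-0.35 -0.29 -0.04] gap 0.087 q7 -0.11
[ 257  104   35  118 2216] [ 0.51   -0.1251  0.0579] ((0.5134377479553223, -0.12476219981908798), (0.1280326396226883, 0.036740902811288834), 75.50090026855469)
[253 139  11   9  94] [ 0.4998 -0.0972  0.059 ] ((0.49980050325393677, -0.09769415855407715), (0.008020767942070961, 0.010837091132998466), 76.46800994873047)
[283 140  12  10 103] [ 0.5312 -0.1053  0.0588] ((0.5312830209732056, -0.10582266747951508), (0.008236992172896862, 0.011445186100900173), 76.10322570800781)
[251 190  11  11 104] [ 0.4855 -0.1529  0.0579] ((0.48531869053840637, -0.15389810502529144), (0.008725487627089024, 0.011166457086801529), 77.52238464355469)
```

View pics/w1.png

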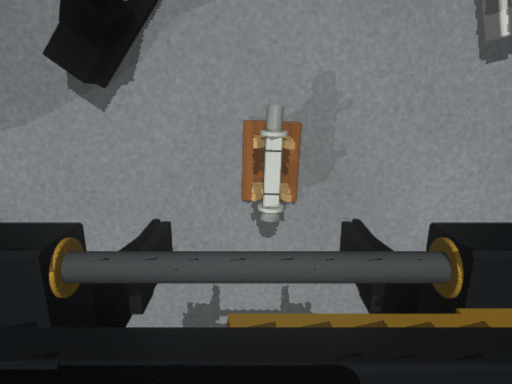

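View shows the gauge in the rest at px (272,165): go end up at (275,115), no-go at (269,213); the fixture's corner is at top right. Rest centre ≈ (0.508,-0.129), axis ≈ 75.6°, and the height of 58 mm fits. The foot comes next.

```bash
python3 -c "
from h import *
plan([.545,.195,.24],109.4,6)"
```

```text
from [ 0.492  -0.1232  0.2724] 77.37
[[np.float64(0.0537), np.float64(-0.003), np.float64(0.0054)], [np.float64(0.0537), np.float64(0.002), np.float64(0.0054)], [np.float64(0.0533), np.float64(0.007), np.float64(0.0054)], [np.float64(0.0524), np.float64(0.0119), np.float64(0.0054)], [np.float64(0.0511), np.float64(0.0168), np.float64(0.0054)], [np.float64(0.0493), np.float64(0.0214), np.float64(0.0054)]] twist -0.0932
```

Request:
servo_tool --pt "0.054 -0.003 0.005" --pt "0.054 0.002 0.005" --pt "0.053 0.007 0.005" --pt "0.052 0.012 0.005" --pt "0.051 0.017 0.005" --pt "0.049 0.021 0.005" --pt "0 0 0" --pt "0 0 0" --twist '[-0.093,-0.093,-0.093,-0.093,-0.093,-0.093,0,0]' --fingers '[0,0,0,0,0,0,0,0]'

```text
time: 2.7
position: [0.546, 0.1908, 0.242]
ee_rot: [0.581, 0.814, -0.001, 0.0]
ft_force: [0.5, -1.2, 0.6]
finger_gap: 0.0147
```

```bash
python3 - <<'E'
from h import *
import pickle
st();w=cam('wrist');st();save(w,'w2');pickle.dump(w,open('w2.pkl','wb'))
P=cloud(w);z=P[...,2];ok=(w['range_z']>.1)&(z<.1)&(z>-.02)&(np.hypot(P[...,0]-.55,P[...,1]-.18)<.15)
for lo,hi in((.004,.1),(.0235,.032),(.05,.1),(.058,.07)):
    m=(ok&(z>lo)&(z<hi)).astype(np.uint8)
    n,l,s_,c=cv2.connectedComponentsWithStats(m)
    for i in range(1,n):
        if s_[i,4]>150:
            q=P[l==i];r=cv2.minAreaRect(q[:,:2].astype(np.float32));print(lo,hi,s_[i],q.mean(0).round(4),np.round(r[0],4),np.round(r[1],4),round(r[2],1))
E
```

```text
2.7 [0.546  0.1908 0.242 ] yaw 109.0 z [-0.001 -0.001 -1.   ] F [ 0.5  -1.18  0.58] gap 0.0147 q7 -0.27
2.75 [0.5462 0.1903 0.2423] yaw 108.94 z [-0.    -0.001 -1.   ] F [-0.27 -0.32  0.39] gap 0.0113 q7 -0.27
0.004 0.1 [  214    84    90   166 12276] [0.548  0.1998 0.0403] [0.5553 0.1819] [0.0942 0.1899] 21.6
0.004 0.1 [127 180  18  37 219] [0.427  0.1012 0.0092] [0.4245 0.1037] [0.0071 0.0434] 37.8
0.0235 0.032 [ 219   88   81  154 4794] [0.556  0.1828 0.0286] [0.5532 0.1872] [0.0822 0.1685] 21.5
0.05 0.1 [ 232   95   58   91 4670] [0.5394 0.2223 0.0681] [0.5408 0.2188] [0.05   0.0883] 21.6
0.058 0.07 [ 232   95   56   54 2668] [0.533  0.2385 0.0648] [0.5332 0.2378] [0.05   0.0473] 21.5
```

View pics/w2.png

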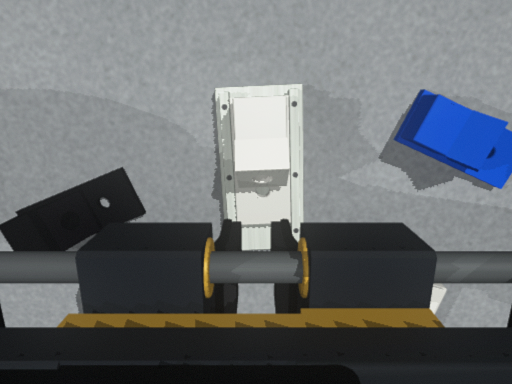

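The wrist image shows the fixture at px (258,160), with the foot's block at its far end (260,118) and the bore at (263,183). The fitted fixture rectangle is 94.2 x 189.9 mm, matching the true size, with centre (0.5553,0.1819) and x axis at -68.4°. The foot is about 24 mm short of seated.

```bash
python3 -c "
from h import *
plan([.5104,.2953,.2],111.6,2)
plan([.5104,.2953,.047],111.6,3,[.5104,.2953,.2],111.6)"
```

```text
from [0.5462 0.1903 0.2423] 108.94
[[np.float64(0.0555), np.float64(0.0001), np.float64(0.0211)], [np.float64(0.0555), np.float64(0.0014), np.float64(0.0211)]] twist -0.0232
from [0.5104 0.2953 0.2   ] 111.6
[[np.float64(0.0), np.float64(0.0), np.float64(0.051)], [np.float64(0.0), np.float64(0.0), np.float64(0.051)], [np.float64(0.0), np.float64(0.0), np.float64(0.051)]] twist -0.0
```

Request:
servo_tool --pt "0.055 0 0.021" --pt "0.056 0.001 0.021" --pt "0 0 0.051" --pt "0 0 0.051" --pt "0 0 0.051" --pt "0 0 0" --pt "-0.012 0 0" --pt "-0.01 0 0" --pt "0 0 0" --pt "0 0 0" --twist '[-0.023,-0.023,0,0,0,0,0,0,0,0]' --fingers '[0,0,0,0,0,0,0,0,0,0]'

```text
time: 4.0
position: [0.5176, 0.2769, 0.0483]
ee_rot: [0.561, 0.828, 0.0, 0.0]
ft_force: [-0.7, -0.1, 0.0]
finger_gap: 0.0003
```

```bash
cat >> h.py <<'E'
C=np.array([.5553,.1819]);X=np.array([.368,-.930])
def fx():
    s=st();d=s['position'][:2]-C;print('xf',round(d@X*1000,1),'yf',round((d[1]*X[0]-d[0]*X[1])*1000,1),'Fx',round(s['ft_force'][:2]@X,2))
E
python3 -c "
from h import *
fx()"
```

```text
4.0 [0.5176 0.2769 0.0483] yaw 111.75 z [ 0.001  0.    -1.   ] F [-0.66 -0.14  0.04] gap 0.0003 q7 -0.52
xf -102.2 yf -0.1 Fx -0.11
```

Request:
servo_tool --pt "-0.004 0 0" --pt "-0.004 0 0" --pt "-0.003 0 0" --pt "-0.003 0 0" --pt "-0.003 0 0" --pt "-0.003 0 0" --pt "-0.002 0 0" --pt "-0.002 0 0" --pt "0 0 0" --twist '[0,0,0,0,0,0,0,0,0]' --fingers '[0,0,0,0,0,0,0,0,0]'

```text
time: 5.12
position: [0.5263, 0.2542, 0.0475]
ee_rot: [0.561, 0.828, -0.0, 0.0]
ft_force: [-0.7, 0.3, 0.2]
finger_gap: 0.0005
```

```bash
python3 -c "
from h import *
fx()"
```

```text
5.12 [0.5263 0.2542 0.0475] yaw 111.75 z [ 0. -0. -1.] F [-0.75  0.29  0.23] gap 0.0005 q7 -0.47
xf -77.9 yf -0.4 Fx -0.55
```

Request:
servo_tool --pt "-0.002 0 0" --pt "-0.0015 0 0" --pt "-0.0015 0 0" --pt "-0.001 0 0" --pt "-0.001 0 0" --pt "-0.001 0 0" --pt "0 0 0" --twist '[0,0,0,0,0,0,0]' --fingers '[0,0,0,0,0,0,0]'

```text
time: 6.0
position: [0.5293, 0.2467, 0.0475]
ee_rot: [0.561, 0.828, -0.0, 0.0]
ft_force: [0.6, -0.7, -0.6]
finger_gap: 0.0005
```

```bash
python3 - <<'E'
from h import *
fx()
w=cam('top')
P=cloud(w);z=P[...,2]
d=P[...,:2]-C;xf=d@X;yf=d[...,1]*X[0]-d[...,0]*X[1]
m=(abs(yf)<.02)&(z>.03)&(z<.1)&(xf>-.12)&(xf<.12)
for b in np.arange(-.09,.09,.006):
    k=m&(xf>b)&(xf<b+.006)
    if k.sum()>3: print(round(b*1000+3),k.sum(),np.median(z[k]).round(4))
E
```

```text
6.0 [0.5293 0.2467 0.0475] yaw 111.75 z [ 0.    -0.001 -1.   ] F [ 0.58 -0.74 -0.57] gap 0.0005 q7 -0.46
xf -69.8 yf -0.3 Fx 0.9
-33 11 0.0564
-27 19 0.0554
-21 28 0.0575
-15 24 0.059
-9 23 0.0633
-3 24 0.0693
3 23 0.0723
9 29 0.073
15 33 0.0653
21 28 0.054
27 28 0.0482
33 20 0.0411
```

The block top now reads 56 mm (it was 64), so the foot looks seated. I'll back off and check.

Request:
servo_tool --pt "0.02 0 0" --pt "0.005 0 -0.03" --pt "0 0 -0.06" --pt "-0.05 0 -0.06" --pt "-0.035 0 -0.04" --pt "0 0 0" --pt "0 0 0" --twist '[0,0,0,0,0,0,0]' --fingers '[0,0,0,0,0,0,0]'

```text
time: 6.92
position: [0.5467, 0.2021, 0.225]
ee_rot: [0.56, 0.828, -0.0, -0.0]
ft_force: [0.3, -0.3, 0.5]
finger_gap: 0.0006
```

```bash
python3 - <<'E'
from h import *
fx();w=cam('wrist');st();save(w,'w3')
P=cloud(w);z=P[...,2];ok=(w['range_z']>.1)&(z<.1)&(z>-.02)&(np.hypot(P[...,0]-.55,P[...,1]-.18)<.15)
for lo,hi in((.004,.1),(.050,.1),(.048,.062)):
    m=(ok&(z>lo)&(z<hi)).astype(np.uint8)
    n,l,s_,c=cv2.connectedComponentsWithStats(m)
    for i in range(1,n):
        if s_[i,4]>150:
            q=P[l==i];r=cv2.minAreaRect(q[:,:2].astype(np.float32));print(lo,hi,s_[i],q.mean(0).round(4),np.round(r[0],4),np.round(r[1],4),round(r[2],1))
d=P[...,:2]-C;xf=d@X;yf=d[...,1]*X[0]-d[...,0]*X[1]
m=ok&(abs(yf)<.02)&(z>.008)
for b in np.arange(-.09,.09,.005):
    k=m&(xf>b)&(xf<b+.005)
    if k.sum()>3: print(round(b*1000+2.5,1),k.sum(),np.median(z[k]).round(4))
# block rear/side points
k=ok&(z>.05)&(z<.06)&(xf<-.02);print('block x',np.percentile(xf[k],[0.5,99.5]).round(4),'y',np.percentile(yf[k],[.5,99.5]).round(4),'z',np.percentile(z[k],[5,50,95]).round(4))
E
```

```text
6.92 [0.5467 0.2021 0.225 ] yaw 111.86 z [-0.001  0.    -1.   ] F [ 0.31 -0.31  0.54] gap 0.0006 q7 -0.26
xf -22.0 yf -0.6 Fx 0.41
6.97 [0.5463 0.2023 0.2245] yaw 111.91 z [-0.002  0.    -1.   ] F [-0.25  0.22 -0.43] gap 0.0005 q7 -0.26
0.004 0.1 [  212    96    91   126 10906] [0.542  0.2154 0.0359] [0.5455 0.2065] [0.0945 0.1362] 21.8
0.004 0.1 [115 186  19  39 248] [0.4268 0.1015 0.0092] [0.4245 0.1046] [0.0079 0.0443] 36.2
0.05 0.1 [ 230  137   54   83 4291] [0.5478 0.2014 0.0609] [0.5494 0.1973] [0.05   0.0823] 21.6
0.048 0.062 [ 231  137   53   53 2666] [0.5427 0.2142 0.0568] [0.5433 0.2133] [0.0497 0.0482] 21.4
-87.5 193 0.0125
-82.5 194 0.0125
-77.5 193 0.0125
-72.5 193 0.0124
-67.5 194 0.0124
-62.5 190 0.0123
-57.5 409 0.0436
-52.5 213 0.0563
-47.5 238 0.0564
-42.5 234 0.0563
-37.5 215 0.0564
-32.5 213 0.0564
-27.5 227 0.0564
-22.5 215 0.0564
-17.5 254 0.0578
-12.5 249 0.0614
-7.5 262 0.0648
-2.5 266 0.0685
2.5 269 0.0719
7.5 207 0.0741
12.5 86 0.068
17.5 59 0.0622
22.5 120 0.0497
27.5 38 0.0475
block x [-0.0576 -0.0201] y [-0.0243  0.0248] z [0.0549 0.0563 0.0575]
```

Confirmed: the foot is flat and seated, with the block top at 56.3 mm all over and its rear face at -57.6 mm. Moving to the rest for a settled measurement.

```bash
python3 -c "
from h import *
plan([.503,-.13,.22],75.6,6)"
```

```text
from [0.5463 0.2023 0.2245] 111.91
[[np.float64(-0.0487), np.float64(-0.0274), np.float64(0.0008)], [np.float64(-0.0513), np.float64(-0.0221), np.float64(0.0008)], [np.float64(-0.0533), np.float64(-0.0165), np.float64(0.0008)], [np.float64(-0.0548), np.float64(-0.0108), np.float64(0.0008)], [np.float64(-0.0556), np.float64(-0.005), np.float64(0.0008)], [np.float64(-0.0558), np.float64(0.0009), np.float64(0.0008)]] twist 0.1056
```

Request:
servo_tool --pt "-0.049 -0.027 0.001" --pt "-0.051 -0.022 0.001" --pt "-0.053 -0.017 0.001" --pt "-0.055 -0.011 0.001" --pt "-0.056 -0.005 0.001" --pt "-0.056 0.001 0" --pt "0 0 0" --pt "0 0 0" --twist '[0.106,0.106,0.106,0.106,0.106,0.106,0,0]' --fingers '[0.06,0.06,0.06,0.06,0.06,0.06,0.06,0.06]'

```text
time: 7.98
position: [0.503, -0.1299, 0.2197]
ee_rot: [0.791, 0.612, -0.0, -0.001]
ft_force: [-0.2, 0.5, 0.6]
finger_gap: 0.0593
```

```bash
python3 - <<'E'
from h import *
st();w=cam('wrist');st();save(w,'w4')
P=cloud(w);z=P[...,2];ok=(w['range_z']>.05)&(np.hypot(P[...,0]-.508,P[...,1]+.127)<.11)
def r(m,n):
    N,l,s_,c=cv2.connectedComponentsWithStats(m.astype(np.uint8))
    for i in range(1,N):
        if s_[i,4]>80:
            q=P[l==i];k=cv2.minAreaRect(q[:,:2].astype(np.float32));print(n,s_[i],q.mean(0).round(4),np.round(k[0],4),np.round(k[1],4),round(k[2],1))
r(ok&(z>.005)&(z<.1),'rest');r(ok&(z>.0535)&(z<.07),'top')
hsv=cv2.cvtColor(w['frame'],cv2.COLOR_RGB2HSV)
r(ok&(z>.03)&(z<.1)&(hsv[...,1]<60),'gauge')
r(ok&(z>.003)&(z<.1)&(hsv[...,1]>=90),'wood')
E
```

```text
7.97 [ 0.503  -0.1299  0.2197] yaw 75.49 z [-0.001  0.001 -1.   ] F [-0.17  0.48  0.58] gap 0.0593 q7 -0.17
8.03 [ 0.5032 -0.1295  0.2199] yaw 75.55 z [-0.001  0.001 -1.   ] F [-0.4  -0.89 -0.32] gap 0.0596 q7 -0.17
rest [ 229   97   67  138 7000] [ 0.5093 -0.125   0.0339] [ 0.5098 -0.1244] [0.1285 0.0701] 75.7
top [ 247   97   32  138 2718] [ 0.51   -0.1234  0.0584] [ 0.5098 -0.1243] [0.1285 0.0283] 75.8
top [239 139  13  11 118] [ 0.4999 -0.0975  0.0597] [ 0.5001 -0.0979] [0.0081 0.0107] 75.3
top [274 139  14  11 122] [ 0.5316 -0.1056  0.0596] [ 0.5313 -0.1058] [0.0079 0.0115] 75.7
top [240 200  12  11 109] [ 0.4854 -0.1534  0.0597] [ 0.4856 -0.1539] [0.0084 0.0103] 75.3
top [274 200  13  11 113] [ 0.5174 -0.1615  0.0598] [ 0.5173 -0.1619] [0.0083 0.011 ] 75.6
gauge [ 247   97   32  138 2844] [ 0.5102 -0.1231  0.0579] [ 0.5098 -0.1243] [0.1285 0.0288] 75.9
wood [ 273  117   23   94 1922] [ 0.5313 -0.1323  0.0175] [ 0.5302 -0.1352] [0.0993 0.0246] 75.5
wood [ 229  118   25   93 2064] [ 0.4878 -0.1215  0.0172] [ 0.4873 -0.1246] [0.0985 0.0257] 75.9
```

Request:
servo_tool --pt "-0.0115 0.0053 0.05" --pt "0 0 0.06" --pt "0 0 0.04" --pt "0 0 0.023" --pt "0 0 0" --pt "0 0 0" --pt "0 0 0" --pt "0 0 0" --pt "0 0 0" --twist '[0,0,0,0,0,0,0,0,0]' --fingers '[0.06,0.06,0.06,0.06,0.04,0.016,0.016,0.016,0.016]' --newtons 3

```text
time: 9.15
position: [0.5055, -0.1444, 0.048]
ee_rot: [0.792, 0.611, 0.0, 0.0]
ft_force: [0.7, -0.6, -0.8]
finger_gap: 0.0201
```

```bash
python3 -c "
from h import *
st()"
```

```text
9.15 [ 0.5055 -0.1444  0.048 ] yaw 75.33 z [ 0.001 -0.    -1.   ] F [ 0.75 -0.56 -0.83] gap 0.0201 q7 -0.26
```

Request:
servo_tool --pt "0 0 0" --pt "0 0 0" --pt "0.0007 0 -0.0028" --pt "0.0007 0 -0.0028" --pt "0.001 0 -0.0026" --pt "0.001 0 -0.0026" --pt "0.0013 0 -0.0025" --pt "0.0013 0 -0.0025" --pt "0 0 0" --twist '[0,0,0,0,0,0,0,0,0]' --fingers '[0.016,0.016,0.016,0.016,0.016,0.016,0.016,0.016,0.016]' --newtons 3

```text
time: 10.28
position: [0.507, -0.1384, 0.0636]
ee_rot: [0.792, 0.611, 0.0, 0.0]
ft_force: [-0.2, -0.1, -1.0]
finger_gap: 0.0181
```

```bash
cat > tilt.py <<'E'
from h import *
import sys
s=st();w=cam('wrist');save(w,sys.argv[1])
P=cloud(w);z=P[...,2];x=R.from_quat(s['ee_rot']).as_matrix()
q=(P-s['position'])@x   # tool coords
m=(w['range_z']>.05)&(abs(q[...,1])<.004)&(q[...,2]>-.06)&(q[...,2]<.06)&(abs(q[...,0])<.1)
for b in np.arange(-.1,.1,.006):
    k=m&(q[...,0]>b)&(q[...,0]<b+.006)
    if k.sum()>3: print(round(1000*b+3),k.sum(),(-np.median(q[...,2][k])*1000).round(1),end=' | ')
E
python3 tilt.py w5
```

```text
10.28 [ 0.507  -0.1384  0.0636] yaw 75.35 z [ 0. -0. -1.] F [-0.2  -0.05 -1.04] gap 0.0181 q7 -0.26
-25 65 11.1 | -19 207 11.1 | -13 220 10.9 | -7 63 11.0 | 5 44 9.9 | 11 229 10.0 | 17 248 9.8 | 23 257 9.6 | 29 262 9.3 | 35 266 9.0 | 41 282 8.7 | 47 295 8.6 | 53 258 9.2 | 59 339 7.9 | 65 315 7.2 | 71 297 7.0 | 77 321 6.8 | 83 265 6.1 |
```

View pics/w5.png

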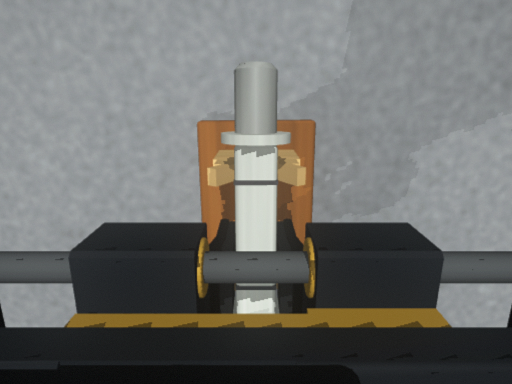

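The picture shows the gauge held over the rest, px (256,100)–(256,240). It is only about 2° nose-down, so gravity barely turns it with this short lever. The tool can't tilt itself, so I'll put the gauge on the free bench, grip it near one end and lift loosely so it pivots on its nose. First I'll lower it and regrip with the fingertips higher.

Request:
servo_tool --pt "-0.003 0 0.008" --pt "-0.003 0 0.008" --pt "0 0 0" --pt "0 0 0" --pt "0 0 -0.009" --pt "0 0 0" --pt "0 0 0" --pt "0 0 0" --pt "0 0 0" --pt "0 0 -0.03" --pt "0 0 -0.04" --pt "0 0 0" --twist '[0,0,0,0,0,0,0,0,0,0,0,0]' --fingers '[0.016,0.016,0.024,0.026,0.026,0.014,0.014,0.014,0.014,0.014,0.014,0.014]' --newtons 25

```text
time: 11.82
position: [0.5068, -0.1447, 0.1288]
ee_rot: [0.792, 0.611, 0.001, 0.002]
ft_force: [-0.1, -0.5, -0.8]
finger_gap: 0.0179
```

```bash
python3 tilt.py w6; python3 -c "
from h import *
plan([.638,-.04,.12],85,4)"
```

```text
11.82 [ 0.5068 -0.1447  0.1288] yaw 75.32 z [ 0.004 -0.002 -1.   ] F [-0.08 -0.55 -0.78] gap 0.0179 q7 -0.2
-25 273 1.9 | -19 188 1.4 | -13 66 1.6 | 5 180 1.5 | 11 213 1.4 | 17 221 1.5 | 23 233 1.6 | 29 229 1.4 | 35 233 1.5 | 41 247 1.5 | 47 250 1.4 | 53 240 6.0 | 59 306 1.3 | 65 284 0.9 | 71 295 0.9 | 77 304 1.0 | 83 271 0.4 | from [ 0.5057 -0.1447  0.127 ] 75.32
[[np.float64(0.0337), np.float64(0.0254), np.float64(0.0017)], [np.float64(0.0326), np.float64(0.0268), np.float64(0.0017)], [np.float64(0.0314), np.float64(0.0281), np.float64(0.0017)], [np.float64(0.0302), np.float64(0.0294), np.float64(0.0017)]] twist -0.0423
```

Request:
servo_tool --pt "0.034 0.025 0.002" --pt "0.033 0.027 0.002" --pt "0.031 0.028 0.002" --pt "0.03 0.029 0.002" --pt "0 0 0.04" --pt "0 0 0.035" --pt "0 0 0.015" --pt "0 0 0.004" --pt "0 0 0" --twist '[-0.042,-0.042,-0.042,-0.042,0,0,0,0,0]' --fingers '[0.014,0.014,0.014,0.014,0.014,0.014,0.014,0.014,0.014]'

```text
time: 13.0
position: [0.6375, -0.0395, 0.0251]
ee_rot: [0.738, 0.675, 0.0, 0.0]
ft_force: [0.2, 0.2, -1.4]
finger_gap: 0.0175
```

```bash
python3 -c "
from h import *
st()"
```

```text
13.0 [ 0.6375 -0.0395  0.0251] yaw 84.95 z [ 0.001 -0.    -1.   ] F [ 0.17  0.16 -1.36] gap 0.0175 q7 -0.37
```

Request:
servo_tool --pt "0 0 0.002" --pt "0 0 0" --pt "0 0 0" --pt "-0.017 0 0" --pt "0 0 0" --pt "0 0 0" --pt "0 0 0" --pt "0 0 0" --pt "0.0003 0 -0.005" --pt "0.001 0 -0.005" --pt "0.0014 0 -0.005" --pt "0.002 0 -0.005" --pt "0.0023 0 -0.005" --pt "0 0 0" --twist '[0,0,0,0,0,0,0,0,0,0,0,0,0,0]' --fingers '[0.014,0.026,0.026,0.026,0.016,0.016,0.016,0.016,0.016,0.016,0.016,0.016,0.016,0.016]' --newtons 3

```text
time: 14.75
position: [0.6364, -0.0491, 0.0479]
ee_rot: [0.737, 0.675, 0.0, 0.0]
ft_force: [-0.6, 0.1, -0.9]
finger_gap: 0.0183
```

```bash
python3 tilt.py w7
```

```text
14.75 [ 0.6364 -0.0491  0.0479] yaw 84.98 z [ 0.001 -0.    -1.   ] F [-0.59  0.08 -0.86] gap 0.0183 q7 -0.34
-67 18 -47.6 | -25 56 10.1 | -19 229 9.3 | -13 160 8.4 | -7 48 10.1 | 5 214 -0.2 | 11 226 -1.9 | 17 229 -3.7 | 23 225 -5.4 | 29 225 -7.1 | 35 226 -8.7 | 41 226 -10.4 | 47 226 -12.2 | 53 221 -13.9 | 59 230 -15.6 | 65 223 -17.5 | 71 220 -13.6 | 77 220 -21.5 | 83 219 -23.1 | 89 229 -24.9 | 95 197 -26.6 |
```

Works: the gauge is 16° nose-down. Continuing to 35°, then tightening the grip.

Request:
servo_tool --pt "0.0022 0 -0.0048" --pt "0.0025 0 -0.0047" --pt "0.0027 0 -0.0046" --pt "0.0028 0 -0.0045" --pt "0.003 0 -0.0045" --pt "0.0033 0 -0.0045" --pt "0 0 0" --pt "0 0 0" --twist '[0,0,0,0,0,0,0,0]' --fingers '[0.016,0.016,0.016,0.016,0.016,0.016,0.016,0.016]'

```text
time: 15.8
position: [0.6374, -0.0332, 0.0748]
ee_rot: [0.738, 0.675, -0.0, 0.0]
ft_force: [0.1, -0.9, -1.4]
finger_gap: 0.0181
```

```bash
cat >> tilt.py <<'E'
g=m&(q[...,0]>.008)&(q[...,0]<.09)
X_,Y_=q[...,0][g],-q[...,2][g]
c=np.polyfit(X_,Y_,1)
for _ in range(5):
    r=abs(Y_-np.polyval(c,X_))<.0012;c=np.polyfit(X_[r],Y_[r],1)
print('\ntilt',np.degrees(np.arctan(c[0])).round(2),'top line z at x=0 (mm)',(c[1]*1000).round(2),r.mean().round(2))
# tip & collar from wider mask, along-axis coordinate
th=np.arctan(c[0]);mm=(w['range_z']>.05)&(abs(q[...,1])<.03)
a=q[...,0]*np.cos(th)-q[...,2]*np.sin(th); h=-q[...,0]*np.sin(th)-q[...,2]*np.cos(th)-c[1]*np.cos(th)
k=mm&(h>.002)&(h<.010)&(a>.02)&(a<.13);print('collar a mm',np.percentile(a[k],[2,50,98]).round(4)*1000,k.sum())
k=mm&(abs(h)<.003)&(abs(q[...,1])<.006)&(a>.06)&(a<.14);print('tip a mm',(np.percentile(a[k],[90,98,99.8])*1000).round(1))
k=mm&(abs(h)<.003)&(a>.07)&(a<.09);print('y centre',(np.median(q[...,1][k])*1000).round(1))
k=mm&(abs(h)<.003)&(a>.02)&(a<.035);print('y handle',(np.percentile(q[...,1][k],[2,50,98])*1000).round(1))
E
python3 tilt.py w8
```

```text
15.8 [ 0.6374 -0.0332  0.0748] yaw 84.96 z [-0. -0. -1.] F [ 0.07 -0.92 -1.38] gap 0.0181 q7 -0.36
-25 45 10.5 | -19 242 9.4 | -13 163 8.3 | -7 48 10.2 | 5 215 -0.4 | 11 229 -2.2 | 17 228 -3.9 | 23 227 -5.7 | 29 225 -7.6 | 35 222 -9.4 | 41 230 -11.2 | 47 223 -13.0 | 53 230 -14.7 | 59 224 -16.7 | 65 218 -18.6 | 71 220 -14.8 | 77 221 -22.7 | 83 220 -24.4 | 89 220 -26.3 | 95 184 -28.1 | 
tilt -17.17 top line z at x=0 (mm) 1.35 0.86
collar a mm [70.1 71.9 74.3] 462
tip a mm [ 97.1 100.4 102.1]
y centre -0.9
y handle [-9.4 -0.5  8. ]
```

View pics/w8.png

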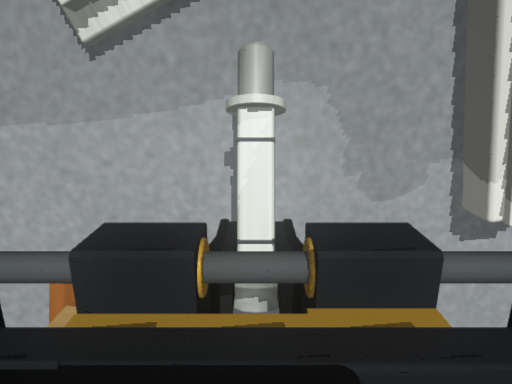

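The picture shows the gauge nose-down at px (256,45–240). Pivoting stalled at 17° because grip friction held it. I'll start the nose in the bore at this tilt and use the mouth as the pivot for the rest (needs well under 1 N), keeping the grip light.

```bash
python3 -c "
from h import *
plan([.6013,.0671,.150],111.6,4)"
```

```text
from [ 0.6375 -0.0332  0.0748] 84.95
[[np.float64(0.0242), np.float64(-0.0112), np.float64(-0.0188)], [np.float64(0.0253), np.float64(-0.0083), np.float64(-0.0188)], [np.float64(0.0261), np.float64(-0.0053), np.float64(-0.0188)], [np.float64(0.0266), np.float64(-0.0023), np.float64(-0.0188)]] twist -0.1163
```

Request:
servo_tool --pt "0 0 0" --pt "0 0 -0.035" --pt "0 0 -0.04" --pt "0.0242 -0.0112 0" --pt "0.0253 -0.0083 0" --pt "0.0261 -0.0053 0" --pt "0.0266 -0.0023 0" --pt "0 0 0" --pt "0 0 0" --twist '[0,0,0,-0.1163,-0.1163,-0.1163,-0.1163,0,0]' --fingers '[0.014,0.014,0.014,0.014,0.014,0.014,0.014,0.014,0.014]' --newtons 15

```text
time: 16.98
position: [0.6017, 0.0663, 0.1499]
ee_rot: [0.563, 0.827, -0.0, 0.0]
ft_force: [-0.3, -1.0, -1.2]
finger_gap: 0.0179
```

```bash
python3 tilt.py w9|tail -6; python3 -c "
from h import *
fx()"
```

```text
-25 45 10.1 | -19 232 9.4 | -13 175 8.3 | -7 51 10.3 | 5 213 -0.4 | 11 225 -2.2 | 17 231 -4.0 | 23 228 -5.9 | 29 221 -7.5 | 35 225 -9.3 | 41 228 -11.2 | 47 225 -12.9 | 53 219 -14.6 | 59 220 -16.6 | 65 219 -18.3 | 71 238 -14.7 | 77 220 -22.6 | 83 216 -24.4 | 89 216 -26.3 | 95 190 -28.1 | 
tilt -17.09 top line z at x=0 (mm) 1.35 0.86
collar a mm [70.3 72.1 74.5] 453
tip a mm [ 97.4 100.6 102.3]
y centre -0.5
y handle [-9.  -0.5  8.4]
17.02 [0.6018 0.066  0.1498] yaw 111.46 z [ 0.    -0.001 -1.   ] F [-0.48 -0.09 -2.46] gap 0.0177 q7 -0.06
xf 124.9 yf 0.6 Fx -0.09
```

Request:
servo_tool --pt "0.001 0 0.03" --pt "0 0 0.015" --pt "0 0 0.0056" --pt "0.0025 0 0.0017" --pt "0.0025 0 0.0017" --pt "0.0025 0 0.0017" --pt "0.0025 0 0.0017" --pt "0 0 0" --twist '[0,0,0,0,0,0,0,0]' --fingers '[0.014,0.014,0.014,0.014,0.014,0.014,0.014,0.014]' --newtons 10

```text
time: 18.02
position: [0.5973, 0.0778, 0.0926]
ee_rot: [0.562, 0.827, -0.0, 0.0]
ft_force: [-0.3, 0.6, -2.0]
finger_gap: 0.018
```

```bash
python3 tilt.py w10|tail -6; python3 -c "
from h import *
fx()"
```

```text
-25 44 10.5 | -19 231 9.5 | -13 168 8.3 | -7 56 10.2 | 5 208 -0.3 | 11 230 -2.3 | 17 230 -3.9 | 23 217 -5.7 | 29 231 -7.6 | 35 223 -9.4 | 41 222 -11.0 | 47 233 -13.0 | 53 221 -14.7 | 59 220 -16.6 | 65 220 -18.4 | 71 238 -14.6 | 77 218 -22.5 | 83 220 -24.3 | 89 224 -26.2 | 95 217 -27.8 | 101 101 -25.2 | 
tilt -17.05 top line z at x=0 (mm) 1.33 0.85
collar a mm [ 70.5 102.8 115.9] 2360
tip a mm [ 99.3 101.8 102.5]
y centre -0.5
y handle [-9.  -0.   8.4]
18.07 [0.5973 0.0776 0.0926] yaw 111.62 z [ 0. -0. -1.] F [-0.2  -0.88 -0.77] gap 0.0178 q7 -0.11
xf 112.5 yf 0.7 Fx 0.75
```

View pics/w10.png

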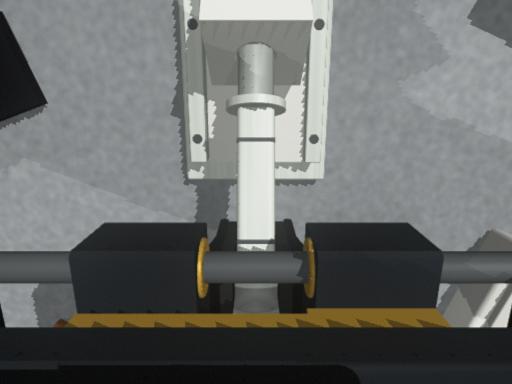

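The view shows the nose just entering the bore mouth, at px (256,45) and centred on the slope. Measured: about 3 mm inside. Now swinging the handle up to 35° with a light grip.

Request:
servo_tool --pt "0 0 0" --pt "0.001 0 -0.0032" --pt "0.0013 0 -0.0033" --pt "0.0015 0 -0.0033" --pt "0.0017 0 -0.0033" --pt "0.0018 0 -0.0033" --pt "0 0 0" --pt "0 0 0" --twist '[0,0,0,0,0,0,0,0]' --fingers '[0.016,0.016,0.016,0.016,0.016,0.016,0.016,0.016]' --newtons 3

```text
time: 19.08
position: [0.5946, 0.0843, 0.1089]
ee_rot: [0.562, 0.827, -0.0, -0.0]
ft_force: [0.2, 0.9, -2.4]
finger_gap: 0.0181
```

```bash
python3 tilt.py w11|tail -6; python3 -c "
from h import *
fx()"
```

```text
-25 11 12.4 | -19 249 11.6 | -13 195 9.2 | -7 65 10.5 | -1 11 -1.7 | 5 239 -2.6 | 11 241 -5.7 | 17 228 -8.6 | 23 233 -11.6 | 29 227 -14.4 | 35 222 -17.3 | 41 209 -20.4 | 47 206 -23.2 | 53 192 -26.1 | 59 198 -28.9 | 65 191 -27.5 | 71 181 -35.2 | 77 179 -38.4 | 83 179 -41.3 | 89 177 -43.5 | 95 237 -37.2 | 101 65 -34.3 | 
tilt -26.25 top line z at x=0 (mm) -0.17 0.85
collar a mm [ 70.2 101.6 129.5] 2349
tip a mm [ 98.9 101.  101.9]
y centre -0.6
y handle [-8.9 -0.5  8.2]
19.12 [0.5946 0.0843 0.1088] yaw 111.61 z [-0. -0. -1.] F [ 0.12 -0.82 -1.99] gap 0.0183 q7 -0.11
xf 105.3 yf 0.6 Fx 0.81
```

Request:
servo_tool --pt "0.0016 0 -0.0025" --pt "0.0017 0 -0.0026" --pt "0.0018 0 -0.0026" --pt "0.0019 0 -0.0026" --pt "0.0021 0 -0.0026" --pt "0 0 0" --pt "0 0 0" --twist '[0,0,0,0,0,0,0]' --fingers '[0.016,0.016,0.016,0.016,0.016,0.016,0.016]'

```text
time: 20.0
position: [0.5913, 0.0927, 0.1218]
ee_rot: [0.562, 0.827, -0.0, -0.0]
ft_force: [0.4, 0.8, -2.0]
finger_gap: 0.0177
```

```bash
python3 tilt.py w12|tail -6; python3 -c "
from h import *
fx()"
```

```text
-19 245 13.5 | -13 258 10.1 | -7 35 10.7 | -1 45 -3.4 | 5 256 -5.5 | 11 245 -9.7 | 17 231 -13.8 | 23 220 -18.0 | 29 199 -22.1 | 35 196 -26.3 | 41 186 -30.5 | 47 190 -34.6 | 53 180 -38.6 | 59 165 -38.5 | 65 181 -47.4 | 71 160 -51.8 | 77 154 -55.9 | 83 171 -53.8 | 89 180 -48.0 | 95 156 -51.0 | 101 53 -53.7 | 
tilt -34.51 top line z at x=0 (mm) -2.18 0.69
collar a mm [ 70.1  99.1 100.1] 1189
tip a mm [ 98.2  99.7 101. ]
y centre -0.6
y handle [-9.1 -0.5  8.1]
20.05 [0.5913 0.0927 0.1217] yaw 111.61 z [-0. -0. -1.] F [-0.1   0.56 -1.57] gap 0.0179 q7 -0.12
xf 96.2 yf 0.6 Fx -0.55
```

Request:
servo_tool --pt "0.0025 0 0.0017" --pt "0.0025 0 0.0017" --pt "0.0025 0 0.0017" --pt "0.0025 0 0.0017" --pt "0.0025 0 0.0017" --pt "0.0025 0 0.0017" --pt "0.0025 0 0.0018" --pt "0.0016 0 0.0011" --pt "0 0 0" --twist '[0,0,0,0,0,0,0,0,0]' --fingers '[0.016,0.016,0.016,0.016,0.016,0.016,0.016,0.016,0.016]' --newtons 6

```text
time: 21.18
position: [0.5842, 0.1107, 0.1087]
ee_rot: [0.562, 0.827, -0.0, -0.0]
ft_force: [0.1, 0.5, -1.2]
finger_gap: 0.018
```

```bash
python3 tilt.py w13|tail -6; python3 -c "
from h import *
fx()"
```

```text
-19 244 13.6 | -13 259 10.0 | -7 37 10.6 | -1 46 -3.4 | 5 258 -5.5 | 11 244 -9.9 | 17 230 -14.0 | 23 214 -18.1 | 29 204 -22.2 | 35 189 -26.2 | 41 189 -30.2 | 47 190 -34.5 | 53 180 -38.7 | 59 165 -38.4 | 65 164 -38.5 | 71 179 -34.8 | 77 179 -38.8 | 83 167 -42.8 | 89 167 -47.0 | 95 173 -51.3 | 101 57 -52.1 | 
tilt -22.93 top line z at x=0 (mm) -9.2 0.2
collar a mm [ 22.1  90.7 129.5] 4970
tip a mm [117.5 121.1 123.2]
y centre -0.6
y handle [-9.1 -0.5  8.1]
21.23 [0.5843 0.1105 0.1087] yaw 111.61 z [ 0. -0. -1.] F [-0.03 -0.38 -0.95] gap 0.018 q7 -0.16
xf 77.1 yf 0.7 Fx 0.34
```

Request:
servo_tool --pt "0.0008 0 0.0006" --pt "0.0008 0 0.0006" --pt "0.0008 0 0.0006" --pt "0.0008 0 0.0006" --pt "0 0 0" --pt "0 0 0" --twist '[0,0,0,0,0,0]' --fingers '[0.016,0.016,0.016,0.016,0.016,0.016]' --newtons 6

```text
time: 21.98
position: [0.584, 0.1124, 0.107]
ee_rot: [0.562, 0.827, -0.0, 0.001]
ft_force: [1.4, -5.5, 3.6]
finger_gap: 0.0181
```

```bash
sed -i 's/q\[...,0\]<.09)/q[...,0]<.052)/' tilt.py; python3 tilt.py w14|tail -6; python3 -c "
from h import *
fx()"
```

```text
-19 257 13.1 | -13 230 9.9 | -7 53 10.5 | -1 45 -3.4 | 5 253 -5.5 | 11 247 -9.7 | 17 228 -13.5 | 23 217 -17.5 | 29 205 -21.4 | 35 193 -25.6 | 41 188 -29.7 | 47 185 -33.7 | 53 184 -37.7 | 59 160 -37.5 | 65 172 -36.3 | 71 181 -33.1 | 77 179 -37.4 | 83 179 -41.6 | 89 166 -45.6 | 95 164 -49.8 | 101 59 -50.1 | 
tilt -33.77 top line z at x=0 (mm) -2.26 0.9
collar a mm [69.6 74.2 75.1] 1048
tip a mm [70.  70.5 70.7]
y centre 2.6
y handle [-9.1 -0.5  8. ]
22.02 [0.584  0.1124 0.107 ] yaw 111.55 z [ 0.002 -0.001 -1.   ] F [ 0.86 -5.57  4.96] gap 0.0177 q7 -0.16
xf 75.2 yf 1.1 Fx 5.5
```

The handle stopped against about 7 N along the axis at full depth, with collar travel matching 25.5 mm, so the go end is home. Drawing it out.

Request:
servo_tool --pt "-0.003 0 -0.0021" --pt "-0.0041 0 -0.0029" --pt "-0.0041 0 -0.0029" --pt "-0.0041 0 -0.0029" --pt "-0.0041 0 -0.0029" --pt "-0.0041 0 -0.0029" --pt "-0.0041 0 -0.0029" --pt "-0.0041 0 -0.0029" --pt "-0.0082 0 -0.0057" --pt "-0.0082 0 -0.0057" --pt "0 0 -0.03" --pt "0 0 0" --twist '[0,0,0,0,0,0,0,0,0,0,0,0]' --fingers '[0.014,0.014,0.014,0.014,0.014,0.014,0.014,0.014,0.014,0.014,0.014,0.014]' --newtons 8

```text
time: 23.52
position: [0.6022, 0.0688, 0.1725]
ee_rot: [0.562, 0.827, 0.001, 0.002]
ft_force: [0.2, 0.3, -2.0]
finger_gap: 0.0178
```

```bash
python3 tilt.py w15|tail -5; python3 - <<'E'
from h import *
fx()
w=cam('top');P=cloud(w);z=P[...,2];d=P[...,:2]-C;xf=d@X;yf=d[...,1]*X[0]-d[...,0]*X[1]
k=(abs(yf)<.018)&(xf>-.052)&(xf<-.025)&(z>.03)&(z<.1);print('block z',k.sum(),np.median(z[k]) if k.sum() else 0)
plan([.67,-.02,.15],177,7)
E
```

```text
tilt -33.86 top line z at x=0 (mm) -2.37 0.9
collar a mm [69.5 71.2 74.1] 344
tip a mm [ 96.2  98.9 101.2]
y centre -0.6
y handle [-9.1 -0.5  8.1]
23.57 [0.6015 0.0686 0.171 ] yaw 111.59 z [ 0.002 -0.    -1.   ] F [-0.01  0.53 -2.4 ] gap 0.0176 q7 -0.05
xf 122.4 yf 1.2 Fx -0.49
block z 102 0.05661025029611888
from [0.6009 0.0684 0.17  ] 111.6
[[np.float64(-0.0154), np.float64(0.0045), np.float64(0.0029)], [np.float64(-0.0159), np.float64(0.002), np.float64(0.0029)], [np.float64(-0.016), np.float64(-0.0006), np.float64(0.0029)], [np.float64(-0.0157), np.float64(-0.0032), np.float64(0.0029)], [np.float64(-0.015), np.float64(-0.0057), np.float64(0.0029)], [np.float64(-0.0138), np.float64(-0.0081), np.float64(0.0029)], [np.float64(-0.0123), np.float64(-0.0102), np.float64(0.0029)]] twist -0.1631
```

Request:
servo_tool --pt "-0.0154 0.0045 0.003" --pt "-0.0159 0.002 0.003" --pt "-0.016 -0.0006 0.003" --pt "-0.0157 -0.0032 0.003" --pt "-0.015 -0.0057 0.003" --pt "-0.0138 -0.0081 0.003" --pt "-0.0123 -0.01 0.003" --pt "0 0 0.03" --pt "0 0 0.032" --pt "-0.002 0 0.006" --pt "-0.003 0 0.006" --pt "-0.003 0 0.006" --pt "-0.002 0 0.006" --pt "-0.002 0 0.006" --pt "-0.002 0 0.006" --pt "0 0 0" --twist '[-0.163,-0.163,-0.163,-0.163,-0.163,-0.163,-0.163,0,0,0,0,0,0,0,0,0]' --fingers '[0.016,0.016,0.016,0.016,0.016,0.016,0.016,0.016,0.016,0.016,0.016,0.016,0.016,0.016,0.016,0.016]' --newtons 4

```text
time: 25.62
position: [0.6837, -0.0201, 0.0505]
ee_rot: [0.026, 1.0, -0.0, -0.001]
ft_force: [-0.5, 0.5, -1.2]
finger_gap: 0.0181
```

```bash
python3 tilt.py w16|tail -5
```

```text
tilt -17.71 top line z at x=0 (mm) -4.03 0.93
collar a mm [66.5 68.4 70.7] 396
tip a mm [93.8 96.6 98. ]
y centre 0.9
y handle [-7.8  0.9  9.2]
```

Request:
servo_tool --pt "-0.001 0 0.006" --pt "-0.001 0 0.006" --pt "-0.001 0 0.006" --pt "0 0 0.005" --pt "0 0 0" --pt "0 0 0" --twist '[0,0,0,0,0,0]' --fingers '[0.016,0.016,0.016,0.016,0.016,0.016]' --newtons 4

```text
time: 26.42
position: [0.6867, -0.0202, 0.0279]
ee_rot: [0.026, 1.0, -0.0, -0.0]
ft_force: [1.0, 0.3, -1.8]
finger_gap: 0.018
```

```bash
python3 tilt.py w17|tail -5
```

```text
tilt -0.21 top line z at x=0 (mm) -3.24 0.95
collar a mm [63.2 65.2 66.9] 470
tip a mm [91.4 94.  94.9]
y centre 0.5
y handle [-7.8  0.5  9.2]
```

Request:
servo_tool --pt "0 0 0" --pt "0 0 -0.02" --pt "0 0 -0.035" --pt "0.05 0 0" --pt "0 0 0" --pt "0 0 0" --pt "0 0 0" --pt "0 0 0" --pt "0 0 0" --pt "0 0 0" --pt "0 0 0" --pt "0 0 0" --pt "0 0 0" --pt "0 0 0" --pt "0 0 0" --pt "0 0 0" --pt "0 0 0" --pt "0 0 0" --pt "0 0 0" --pt "0 0 0" --twist '[0,0,0,0.1848,0.1848,0.1848,0.1848,0.1848,0.1848,0.1848,0.1848,0.1848,0.1848,0.1848,0.1848,0.1848,0.1848,0.1848,0.1848,0.1848]' --fingers '[0.03,0.034,0.034,0.034,0.034,0.034,0.034,0.034,0.034,0.034,0.034,0.034,0.034,0.034,0.034,0.034,0.034,0.034,0.034,0.034]'

```text
time: 28.98
position: [0.6376, -0.0168, 0.085]
ee_rot: [1.0, -0.029, 0.001, -0.0]
ft_force: [-0.7, -0.8, -0.3]
finger_gap: 0.0342
```

```bash
python3 - <<'E'
from h import *
s=st();w=cam('wrist');s=st();save(w,'w18')
P=cloud(w);z=P[...,2];m=(w['range_z']>.05)&(z>.012)&(z<.05)&(abs(P[...,1]+.02)<.04)&(P[...,0]>.53)&(P[...,0]<.74)
n,l,a,c=cv2.connectedComponentsWithStats(m.astype(np.uint8))
for i in range(1,n):
    if a[i,4]>100:
        q=P[l==i];k=cv2.minAreaRect(q[:,:2].astype(np.float32));print(a[i],np.round(k[0],4),np.round(k[1],4),round(k[2],1),q[:,0].min().round(3),q[:,0].max().round(3))
k=m&(z>.02)
for b in np.arange(.55,.74,.01):
    j=k&(abs(P[...,0]-b)<.003)
    if j.sum()>5: print(round(b,2),P[...,1][j].min().round(4),P[...,1][j].max().round(4),np.median(z[j]).round(4),end=' | ')
E
```

```text
28.98 [ 0.6376 -0.0168  0.085 ] yaw -3.31 z [ 0.002  0.001 -1.   ] F [-0.73 -0.81 -0.35] gap 0.0342 q7 -1.8
29.02 [ 0.6376 -0.0167  0.085 ] yaw -3.84 z [ 0.002  0.001 -1.   ] F [0.22 1.41 0.08] gap 0.034 q7 -1.81
[ 232   75   49  176 5579] [ 0.6628 -0.018 ] [0.0299 0.1144] 87.0 0.605 0.72
0.61 -0.0227 -0.0077 0.023 | 0.62 -0.0298 -0.0019 0.0285 | 0.63 -0.0248 -0.0077 0.0244 | 0.64 -0.0259 -0.0077 0.0244 | 0.65 -0.0258 -0.0084 0.0244 | 0.66 -0.027 -0.009 0.0244 | 0.67 -0.0275 -0.0097 0.0244 | 0.68 -0.0279 -0.0097 0.0243 | 0.69 -0.0283 -0.0104 0.0246 | 0.7 -0.0287 -0.0111 0.0242 | 0.71 -0.0311 -0.0063 0.0261 | 0.72 -0.0314 -0.01 0.0258 |
```

Request:
servo_tool --pt "0 0 0.03" --pt "0 0 0.025" --pt "0 0 0.0065" --pt "0 0 0" --pt "0 0 0" --pt "0 0 0" --pt "0.0005 0 -0.005" --pt "0.001 0 -0.005" --pt "0.0015 0 -0.005" --pt "0.002 0 -0.005" --pt "0.0023 0 -0.005" --pt "0.0025 0 -0.005" --pt "0 0 0" --twist '[0,0,0,0,0,0,0,0,0,0,0,0,0]' --fingers '[0.03,0.03,0.03,0.0178,0.0178,0.0178,0.0178,0.0178,0.0178,0.0178,0.0178,0.0178,0.0178]' --newtons 3

```text
time: 30.65
position: [0.6473, -0.0181, 0.0521]
ee_rot: [1.0, -0.026, 0.0, 0.0]
ft_force: [0.6, 0.6, -1.5]
finger_gap: 0.018
```

```bash
python3 tilt.py w19|tail -6
```

```text
-31 49 5.1 | -25 224 4.0 | -19 217 2.0 | -13 21 6.0 | -1 109 -4.5 | 5 216 -6.0 | 11 210 -8.3 | 17 210 -10.4 | 23 209 -12.4 | 29 206 -14.6 | 35 206 -16.7 | 41 203 -19.0 | 47 200 -20.8 | 53 208 -23.1 | 59 205 -25.3 | 65 192 -25.6 | 71 207 -26.4 | 77 191 -29.0 | 83 141 -51.7 | 89 168 -51.8 | 95 179 -51.9 | 101 61 -51.7 | 
tilt -19.34 top line z at x=0 (mm) -4.42 0.92
collar a mm [69.7 73.2 85. ] 662
tip a mm [83.6 85.4 85.9]
y centre -0.7
y handle [-9.4 -0.9  7.6]
```

Now 19°, nose still on the bench. Continuing.

Request:
servo_tool --pt "0.0023 0 -0.0045" --pt "0.0025 0 -0.0045" --pt "0.0027 0 -0.0045" --pt "0 0 0" --twist '[0,0,0,0]' --fingers '[0.0178,0.0178,0.0178,0.0178]'

```text
time: 31.2
position: [0.6548, -0.0185, 0.0657]
ee_rot: [1.0, -0.026, 0.0, 0.0]
ft_force: [1.4, -0.5, -0.8]
finger_gap: 0.0179
```

```bash
python3 tilt.py w20|tail -5
```

```text
tilt -21.44 top line z at x=0 (mm) -4.58 0.91
collar a mm [ 70.1  74.3 126.9] 776
tip a mm [ 84.3 129.2 131.6]
y centre -0.7
y handle [-9.5 -0.7  7.7]
```

The pivot is stuck again at about 21°. Grip friction just balances gravity, so a brisk upward bump should make the nose lag a little further each time.

Request:
servo_tool --pt "0 0 -0.02" --pt "0 0 0" --twist '[0,0]' --fingers '[0.0178,0.0178]' --newtons 3

```text
time: 31.5
position: [0.6557, -0.0184, 0.0878]
ee_rot: [1.0, -0.026, 0.002, -0.0]
ft_force: [-0.1, -0.7, -1.9]
finger_gap: 0.0178
```

```bash
python3 tilt.py w21|tail -5
```

```text
tilt -24.07 top line z at x=0 (mm) -5.16 0.93
collar a mm [70.3 73.7 85.7] 631
tip a mm [132.9 134.  134.7]
y centre -0.7
y handle [-9.6 -1.1  7.8]
```

Request:
servo_tool --pt "0 0 -0.035" --pt "0 0 0" --pt "0 0 0" --twist '[0,0,0]' --fingers '[0.0178,0.0178,0.0178]' --newtons 3

```text
time: 31.92
position: [0.654, -0.0186, 0.1195]
ee_rot: [1.0, -0.026, -0.0, 0.0]
ft_force: [0.3, 0.2, -1.5]
finger_gap: 0.018
```

```bash
python3 tilt.py w22|tail -5
```

```text
tilt -30.66 top line z at x=0 (mm) -6.6 0.92
collar a mm [70.6 74.1 86. ] 581
tip a mm [84.4 86.5 87.3]
y centre -0.7
y handle [-9.4 -0.7  7.6]
```

Request:
servo_tool --pt "0 0 -0.026" --pt "0 0 0" --pt "0 0 0" --twist '[0,0,0]' --fingers '[0.0178,0.0178,0.0178]' --newtons 3

```text
time: 32.35
position: [0.6537, -0.0186, 0.1447]
ee_rot: [1.0, -0.026, -0.001, 0.0]
ft_force: [-0.9, -0.7, -2.0]
finger_gap: 0.0174
```

```bash
python3 tilt.py w23|tail -5
```

```text
tilt -32.45 top line z at x=0 (mm) -7.24 0.89
collar a mm [70.7 73.9 86.1] 530
tip a mm [84.4 86.6 87.2]
y centre -0.7
y handle [-9.4 -1.2  7.6]
```

Request:
servo_tool --pt "0 0 -0.026" --pt "0 0 0" --pt "0 0 0" --twist '[0,0,0]' --fingers '[0.0178,0.0178,0.0178]' --newtons 3

```text
time: 32.78
position: [0.6538, -0.0186, 0.1707]
ee_rot: [1.0, -0.026, -0.001, 0.0]
ft_force: [0.5, 0.4, -1.8]
finger_gap: 0.0178
```

```bash
python3 tilt.py w24|tail -5;python3 -c "
from h import *
plan([.612,.04,.1695],111.6,11)"
```

```text
tilt -33.97 top line z at x=0 (mm) -7.5 0.89
collar a mm [71.  74.4 86.4] 547
tip a mm [84.4 86.5 87.3]
y centre -0.7
y handle [-9.4 -0.7  7.6]
from [ 0.6537 -0.0186  0.1706] -3.01
[[np.float64(-0.0041), np.float64(-0.0051), np.float64(0.0001)], [np.float64(-0.0031), np.float64(-0.0058), np.float64(0.0001)], [np.float64(-0.002), np.float64(-0.0062), np.float64(0.0001)], [np.float64(-0.0008), np.float64(-0.0065), np.float64(0.0001)], [np.float64(0.0004), np.float64(-0.0065), np.float64(0.0001)], [np.float64(0.0015), np.float64(-0.0064), np.float64(0.0001)], [np.float64(0.0027), np.float64(-0.006), np.float64(0.0001)], [np.float64(0.0037), np.float64(-0.0054), np.float64(0.0001)], [np.float64(0.0046), np.float64(-0.0046), np.float64(0.0001)], [np.float64(0.0054), np.float64(-0.0037), np.float64(0.0001)], [np.float64(0.006), np.float64(-0.0027), np.float64(0.0001)]] twist -0.1818
```

```bash
python3 -c "
from h import *
plan([.5904,.0952,.1706],111.6,11)" | sed 's/np.float64//g'
```

```text
from [ 0.6537 -0.0186  0.1706] -3.01
[[(-0.0063), (-0.01), (-0.0)], [(-0.0044), (-0.011), (-0.0)], [(-0.0023), (-0.0116), (-0.0)], [(-0.0002), (-0.0118), (-0.0)], [(0.002), (-0.0117), (-0.0)], [(0.004), (-0.0111), (-0.0)], [(0.006), (-0.0102), (-0.0)], [(0.0077), (-0.009), (-0.0)], [(0.0092), (-0.0074), (-0.0)], [(0.0104), (-0.0056), (-0.0)], [(0.0113), (-0.0036), (-0.0)]] twist -0.1818
```

Request:
servo_tool --pt "0 0 0" --pt "-0.0063 -0.01 0" --pt "-0.0044 -0.011 0" --pt "-0.0023 -0.0116 0" --pt "-0.0002 -0.0118 0" --pt "0.002 -0.0117 0" --pt "0.004 -0.0111 0" --pt "0.006 -0.0102 0" --pt "0.0077 -0.009 0" --pt "0.0092 -0.0074 0" --pt "0.0104 -0.0056 0" --pt "0.0113 -0.0036 0" --pt "0 0 0" --pt "0 0 0" --twist '[0,-0.1818,-0.1818,-0.1818,-0.1818,-0.1818,-0.1818,-0.1818,-0.1818,-0.1818,-0.1818,-0.1818,0,0]' --fingers '[0.014,0.014,0.014,0.014,0.014,0.014,0.014,0.014,0.014,0.014,0.014,0.014,0.014,0.014]' --newtons 15

```text
time: 34.58
position: [0.5912, 0.0944, 0.1719]
ee_rot: [0.564, 0.826, -0.0, 0.0]
ft_force: [-0.5, -0.6, -1.6]
finger_gap: 0.0175
```

```bash
python3 tilt.py w25|tail -5;python3 -c "
from h import *
fx()"
```

```text
tilt -33.52 top line z at x=0 (mm) -6.75 0.89
collar a mm [72.3 75.4 87.5] 505
tip a mm [85.8 87.9 88.6]
y centre -0.6
y handle [-8.9 -0.6  8.1]
34.62 [0.5913 0.0944 0.172 ] yaw 111.32 z [-0. -0. -1.] F [-0.34 -0.27 -1.18] gap 0.0178 q7 -0.07
xf 94.6 yf 1.3 Fx 0.12
```

Request:
servo_tool --pt "-0.0007 -0.0006 0.025" --pt "0 0 0.018" --pt "0 0 0.0054" --pt "0.0037 0 0.0026" --pt "0.0037 0 0.0026" --pt "0 0 0" --twist '[-0.004,0,0,0,0,0]' --fingers '[0.014,0.014,0.014,0.014,0.014,0.014]' --newtons 10

```text
time: 35.38
position: [0.5879, 0.1019, 0.1189]
ee_rot: [0.56, 0.828, 0.0, 0.0]
ft_force: [0.1, 0.9, -1.1]
finger_gap: 0.0178
```

```bash
python3 tilt.py w26|tail -6;python3 -c "
from h import *
fx()"
```

```text
-25 141 8.4 | -19 268 5.4 | -13 115 2.6 | -1 111 -7.1 | 5 244 -9.7 | 11 226 -13.9 | 17 205 -18.0 | 23 201 -21.9 | 29 194 -25.9 | 35 192 -29.9 | 41 180 -33.9 | 47 182 -37.8 | 53 177 -41.9 | 59 165 -42.7 | 65 180 -46.9 | 71 147 -51.0 | 77 179 -47.4 | 83 165 -45.8 | 89 164 -50.1 | 95 164 -54.3 | 101 46 -57.0 | 
tilt -33.62 top line z at x=0 (mm) -6.65 0.91
collar a mm [72.5 90.1 91.1] 1305
tip a mm [87.6 90.6 90.9]
y centre -0.3
y handle [-9.2 -0.5  8.1]
35.42 [0.5881 0.1015 0.119 ] yaw 111.82 z [ 0.001 -0.    -1.   ] F [-0.38  0.14 -1.68] gap 0.0178 q7 -0.1
xf 86.8 yf 0.9 Fx -0.27
```

View pics/w26.png

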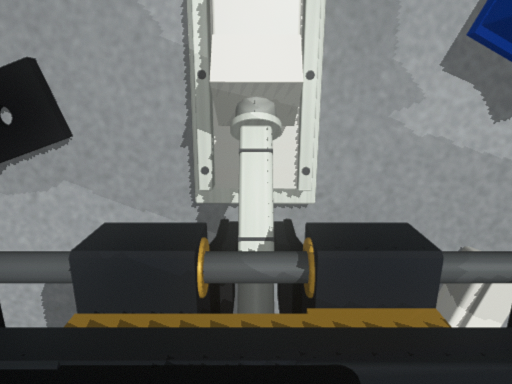

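The picture shows the no-go plug at px (256,103), just outside the bore mouth and centred across the boss. Measured: about 2.4 mm short and 1 mm high. Tilt reads 33.6°, against 33.8° when the go collar sat flat, so it is square to within about 0.2°. Approaching lightly.

Request:
servo_tool --pt "-0.0002 0 0.0014" --pt "0.0008 0 0.0006" --pt "0.0008 0 0.0006" --pt "0.0004 0 0.0003" --pt "0 0 0" --twist '[0,0,0,0,0]' --fingers '[0.014,0.014,0.014,0.014,0.014]' --newtons 8

```text
time: 36.05
position: [0.5879, 0.1023, 0.1161]
ee_rot: [0.561, 0.828, 0.0, 0.001]
ft_force: [1.9, -5.5, 3.9]
finger_gap: 0.0182
```

```bash
python3 tilt.py w27|tail -5;python3 -c "
from h import *
fx()"
```

```text
tilt -33.32 top line z at x=0 (mm) -6.67 0.9
collar a mm [72.3 88.8 89.9] 1303
tip a mm [86.1 88.4 89.6]
y centre -0.0
y handle [-9.2 -0.6  8.1]
36.1 [0.5878 0.1023 0.1161] yaw 111.76 z [ 0.001 -0.001 -1.   ] F [ 1.17 -4.47  4.15] gap 0.0179 q7 -0.11
xf 86.0 yf 1.0 Fx 4.59
```

Request:
servo_tool --pt "0 0 0" --pt "0 0 0" --pt "0 0 0" --pt "0.0002 0 0.0001" --pt "0 0 0" --pt "0 0 0" --pt "0 0 0" --pt "0 0 0" --twist '[0,0,0,0,0,0,0,0]' --fingers '[0.014,0.014,0.014,0.014,0.014,0.014,0.014,0.014]' --newtons 5

```text
time: 37.1
position: [0.5878, 0.1025, 0.1159]
ee_rot: [0.561, 0.828, 0.0, 0.001]
ft_force: [1.6, -4.8, 3.5]
finger_gap: 0.0177
```

```bash
python3 tilt.py w28|tail -5;python3 -c "
from h import *
fx()"
```

```text
tilt -33.21 top line z at x=0 (mm) -6.75 0.9
collar a mm [72.  88.5 89.6] 1296
tip a mm [85.6 88.2 89.5]
y centre -0.6
y handle [-9.2 -0.6  8.1]
37.15 [0.5878 0.1025 0.1159] yaw 111.76 z [ 0.001 -0.001 -1.   ] F [ 1.5  -5.53  3.83] gap 0.0179 q7 -0.11
xf 85.8 yf 0.9 Fx 5.7
```

Held for 1 s at about 7 N with no entry. The boss's parallel top reads 35.2° on the same camera, so the gauge is about 1.5° shallow. I'll square it up and hold once more.

Request:
servo_tool --pt "0 0 0" --pt "0.0005 0 -0.0007" --pt "0.0005 0 -0.0007" --pt "0.0004 0 -0.0006" --pt "0 0 0" --pt "0 0 0" --pt "0 0 0" --pt "0 0 0" --pt "0 0 0" --twist '[0,0,0,0,0,0,0,0,0]' --fingers '[0.016,0.016,0.016,0.016,0.016,0.016,0.016,0.016,0.016]' --newtons 3

```text
time: 38.28
position: [0.5865, 0.1045, 0.1174]
ee_rot: [0.561, 0.828, -0.0, -0.0]
ft_force: [0.0, 0.4, -1.6]
finger_gap: 0.0181
```

```bash
python3 tilt.py w29|tail -5;python3 -c "
from h import *
fx()"
```

```text
tilt -37.5 top line z at x=0 (mm) -7.03 0.89
collar a mm [71.8 87.3 88.5] 1110
tip a mm [85.3 87.5 88.2]
y centre -0.6
y handle [-8.9 -0.6  8.2]
38.33 [0.5865 0.1045 0.1174] yaw 111.81 z [-0.  0. -1.] F [-0.9   0.11 -2.21] gap 0.0181 q7 -0.11
xf 83.5 yf 0.5 Fx -0.43
```

It slipped too far: 37.5° and about 4 mm low. Backing off slightly, recentring, and letting the flat face square itself under a light push.

Request:
servo_tool --pt "-0.0025 0 -0.0017" --pt "0.0023 0.0003 -0.0033" --pt "0 0 0" --pt "0.0008 0 0.0006" --pt "0.0008 0 0.0006" --pt "0.0008 0 0.0006" --pt "0.0006 0 0.0004" --pt "0 0 0" --pt "0 0 0" --twist '[0,0,0,0,0,0,0,0,0]' --fingers '[0.016,0.016,0.016,0.016,0.016,0.016,0.016,0.016,0.016]' --newtons 4

```text
time: 39.45
position: [0.586, 0.1068, 0.1204]
ee_rot: [0.561, 0.828, -0.0, 0.0]
ft_force: [0.2, -2.1, -2.3]
finger_gap: 0.0176
```

```bash
cat >> tilt.py <<'E'
t=-th;z0=c[1]-.009/np.cos(t)
d=s['position'][:2]-C;XF=d@X
for ta in (.0875,):
    L=ta+z0*np.sin(t);tx=XF-L*np.cos(t)-.0203;tz=s['position'][2]+z0-L*np.sin(t)-.056
    print('tip vs mouth along %.1f perp %.1f mm'%(1000*(tx*.819+tz*.574),1000*(-tx*.574+tz*.819)))
E
python3 tilt.py w30|tail -6;python3 -c "
from h import *
fx()"
```

```text
tilt -37.66 top line z at x=0 (mm) -7.09 0.9
collar a mm [71.8 87.2 88.3] 1188
tip a mm [85.7 87.7 88.5]
y centre -0.6
y handle [-9.  -0.6  8.2]
tip vs mouth along 0.0 perp -0.8 mm
39.5 [0.586  0.1069 0.1204] yaw 111.79 z [ 0. -0. -1.] F [-0.01 -1.52 -0.73] gap 0.0181 q7 -0.11
xf 81.1 yf 1.0 Fx 1.41
```

Request:
servo_tool --pt "0.0008 0 0.0006" --pt "0 0 0.001" --pt "-0.0002 0 0.001" --pt "0 0 0" --pt "0 0 0" --twist '[0,0,0,0,0]' --fingers '[0.016,0.016,0.016,0.016,0.016]' --newtons 3

```text
time: 40.12
position: [0.5858, 0.1075, 0.1178]
ee_rot: [0.561, 0.828, 0.0, 0.0]
ft_force: [1.2, -3.7, 1.8]
finger_gap: 0.0179
```

```bash
python3 tilt.py w31|tail -6;python3 -c "
from h import *
fx()"
```

```text
tilt -36.08 top line z at x=0 (mm) -7.86 0.89
collar a mm [69.6 85.1 86.2] 1223
tip a mm [83.4 85.4 86.2]
y centre -0.6
y handle [-8.9 -0.6  8.2]
tip vs mouth along -2.5 perp -0.8 mm
40.17 [0.5858 0.1076 0.1178] yaw 111.79 z [ 0. -0. -1.] F [ 0.44 -4.2   1.59] gap 0.0179 q7 -0.12
xf 80.3 yf 1.0 Fx 4.07
```

Now 36.1° (within 1° of square), centred within about 1 mm, with about 5 N along the axis. Holding.

Request:
servo_tool --pt "0 0 0" --pt "0 0 0.0003" --pt "0 0 0" --pt "0 0 0" --pt "0 0 0" --pt "0 0 0" --pt "0 0 0" --pt "0 0 0" --pt "0 0 0" --twist '[0,0,0,0,0,0,0,0,0]' --fingers '[0.016,0.016,0.016,0.016,0.016,0.016,0.016,0.016,0.016]' --newtons 5

```text
time: 41.3
position: [0.5859, 0.1075, 0.1175]
ee_rot: [0.561, 0.828, -0.0, 0.0]
ft_force: [3.0, -4.8, 2.7]
finger_gap: 0.0181
```

```bash
python3 tilt.py w32|tail -6;python3 -c "
from h import *
fx()"
```

```text
tilt -35.93 top line z at x=0 (mm) -7.9 0.9
collar a mm [69.5 85.1 86.1] 1234
tip a mm [83.2 85.2 86. ]
y centre -1.2
y handle [-8.9 -0.6  8.2]
tip vs mouth along -2.7 perp -0.9 mm
41.35 [0.5858 0.1075 0.1175] yaw 111.79 z [ 0. -0. -1.] F [ 1.56 -4.61  3.25] gap 0.0179 q7 -0.12
xf 80.5 yf 1.0 Fx 4.86
```

No-go shown: 1.1 s at about 6 N, no entry. Withdrawing, and moving to the free bench to level the gauge.

```bash
python3 -c "
from h import *
import numpy as np
p=np.array([.5858,.1075])+.0285*X
print(p)
plan([.645,-.05,.17],86,5,[p[0],p[1],.17],111.8)" | sed 's/np.float64//g'
```

```text
[0.596288 0.080995]
from [0.5963 0.081  0.17  ] 111.8
[[(-0.0279), (-0.0007), (-0.0)], [(-0.0279), (0.0018), (-0.0)], [(-0.0276), (0.0043), (-0.0)], [(-0.0271), (0.0068), (-0.0)], [(-0.0264), (0.0092), (-0.0)]] twist 0.0901
```

Request:
servo_tool --pt "-0.0041 0 -0.0029" --pt "-0.0082 0 -0.0057" --pt "-0.0162 0 -0.0114" --pt "0 0 -0.0325" --pt "0 0 0" --twist '[0,0,0,0,0]' --fingers '[0.014,0.014,0.014,0.014,0.014]' --newtons 10

```text
time: 41.98
position: [0.5981, 0.0806, 0.173]
ee_rot: [0.561, 0.828, 0.002, 0.002]
ft_force: [0.3, 0.2, -1.2]
finger_gap: 0.0181
```

Travel, then lower with a light grip so the nose on the bench levels the gauge.

Request:
servo_tool --pt "-0.028 -0.0007 0" --pt "-0.028 0.0018 0" --pt "-0.0276 0.0043 0" --pt "-0.0271 0.0068 0" --pt "-0.0264 0.0092 0" --pt "0 0 0.045" --pt "0 0 0.043" --pt "-0.002 0 0.006" --pt "-0.003 0 0.006" --pt "-0.003 0 0.006" --pt "-0.002 0 0.006" --pt "-0.002 0 0.006" --pt "-0.001 0 0.006" --pt "-0.001 0 0.006" --pt "-0.001 0 0.005" --pt "0 0 0" --pt "0 0 0" --twist '[0.09,0.09,0.09,0.09,0.09,0,0,0,0,0,0,0,0,0,0,0,0]' --fingers '[0.016,0.016,0.016,0.016,0.016,0.016,0.016,0.016,0.016,0.016,0.016,0.016,0.016,0.016,0.016,0.016,0.016]' --newtons 4

```text
time: 44.1
position: [0.6439, -0.0647, 0.035]
ee_rot: [0.731, 0.682, 0.0, -0.0]
ft_force: [-0.5, -1.1, -1.2]
finger_gap: 0.0177
```

```bash
python3 tilt.py w33|tail -6
```

```text
tilt -0.33 top line z at x=0 (mm) -9.42 0.95
collar a mm [61.4 65.6 76.6] 889
tip a mm [76.1 77.  77.1]
y centre -0.9
y handle [-9.5 -0.9  7.7]
tip vs mouth along 103.4 perp -121.3 mm
```

Request:
servo_tool --pt "0 0 0.0015" --pt "0 0 0" --pt "0 0 0" --pt "0.021 -0.0005 0" --pt "0 0 0.0105" --pt "0 0 0" --pt "0 0 0" --pt "0 0 0" --pt "0 0 0" --pt "0 0 -0.04" --pt "0 0 -0.05" --pt "0 0 0" --twist '[0,0,0,0,0,0,0,0,0,0,0,0]' --fingers '[0.016,0.03,0.034,0.034,0.034,0.014,0.014,0.014,0.014,0.014,0.014,0.014]' --newtons 25

```text
time: 45.65
position: [0.6473, -0.0438, 0.1174]
ee_rot: [0.731, 0.682, 0.002, 0.003]
ft_force: [0.0, 0.0, -2.4]
finger_gap: 0.0178
```

```bash
python3 tilt.py w34|tail -6;  python3 -c "
from h import *
plan([.5086,-.1297,.12],75.6,4)" | sed 's/np.float64//g'
```

```text
45.65 [ 0.6473 -0.0438  0.1174] yaw 86.0 z [ 0.007 -0.001 -1.   ] F [ 0.01  0.02 -2.43] gap 0.0178 q7 -0.28
-31 86 1.1 | -25 178 1.3 | -19 194 1.2 | -13 66 1.3 | 5 178 1.3 | 11 208 1.3 | 17 206 1.3 | 23 217 1.4 | 29 240 1.4 | 35 250 1.4 | 41 205 6.7 | 47 296 4.0 | 53 274 3.8 | 59 127 -2.8 | 
tilt 3.29 top line z at x=0 (mm) 0.12 0.73
collar a mm [41.2 43.4 51.1] 438
from [ 0.6458 -0.0441  0.1147] 86.0
[[(-0.0238), (-0.0327), (-0.0013)], [(-0.0252), (-0.0316), (-0.0013)], [(-0.0266), (-0.0304), (-0.0013)], [(-0.028), (-0.0292), (-0.0013)]] twist 0.0454Traceback (most recent call last):
  File "tilt.py", line 20, in <module>
    k=mm&(abs(h)<.003)&(abs(q[...,1])<.006)&(a>.06)&(a<.14);print('tip a mm',(np.percentile(a[k],[90,98,99.8])*1000).round(1))
                                                                              ~~~~~~~~~~~~~^^^^^^^^^^^^^^^^^^^
    return _quantile_unchecked(
        a, q, axis, out, overwrite_input, method, keepdims, weights)
    return _ureduce(a,
                    func=_quantile_ureduce_func,
    ...<5 lines>...
                    overwrite_input=overwrite_input,
                    method=method)
    r = func(a, **kwargs)
    result = _quantile(arr,
                       quantiles=q,
    ...<2 lines>...
                       out=out,
                       weights=wgt)
    slices_having_nans = np.isnan(arr[-1, ...])
                                  ~~~^^^^^^^^^
IndexError: index -1 is out of bounds for axis 0 with size 0
```

Level and centred in the grip. Over to the rest.

Request:
servo_tool --pt "-0.0238 -0.0327 -0.001" --pt "-0.0252 -0.0316 -0.001" --pt "-0.0266 -0.0304 -0.001" --pt "-0.028 -0.0292 -0.001" --pt "0 0 0" --pt "0 0 0" --twist '[0.0454,0.0454,0.0454,0.0454,0,0]' --fingers '[0.014,0.014,0.014,0.014,0.014,0.014]'

```text
time: 46.45
position: [0.5076, -0.1294, 0.1163]
ee_rot: [0.79, 0.613, -0.0, -0.0]
ft_force: [0.1, 0.4, -2.4]
finger_gap: 0.0174
```

```bash
python3 - <<'E'
from h import *
s=st();x=R.from_quat(s['ee_rot']).as_matrix();print('delta tool',(x.T@(np.array([.5086,-.1297,.0565])-s['position'])).round(4))
E
```

```text
46.45 [ 0.5076 -0.1294  0.1163] yaw 75.62 z [-0.001  0.    -1.   ] F [ 0.06  0.41 -2.42] gap 0.0174 q7 -0.22
delta tool [-0.      0.0011  0.0598]
```

Request:
servo_tool --pt "0 0.0017 0.025" --pt "0 0 0.018" --pt "0 0 0.008" --pt "0 0 0.005" --pt "0 0 0.003" --pt "0 0 0" --twist '[0,0,0,0,0,0]' --fingers '[0.014,0.014,0.014,0.014,0.014,0.014]' --newtons 10

```text
time: 47.2
position: [0.5096, -0.1302, 0.0582]
ee_rot: [0.79, 0.613, 0.0, 0.0]
ft_force: [-0.2, -0.4, -1.3]
finger_gap: 0.0178
```

```bash
python3 -c "
from h import *
st()"
```

```text
47.2 [ 0.5096 -0.1302  0.0582] yaw 75.61 z [ 0. -0. -1.] F [-0.21 -0.4  -1.26] gap 0.0178 q7 -0.26
```

Down at the floor height without snagging. Last 1.5 mm, release and rise.

Request:
servo_tool --pt "0 0 0.0012" --pt "0 0 0" --pt "0 0 0" --pt "0 0 0" --pt "0 0 -0.03" --pt "0 0 -0.06" --pt "0 0 -0.06" --pt "-0.01 0 -0.02" --pt "0 0 0" --pt "0 0 0" --twist '[0,0,0,0,0,0,0,0,0,0]' --fingers '[0.014,0.024,0.034,0.04,0.04,0.04,0.04,0.04,0.04,0.04]'

```text
time: 48.45
position: [0.5064, -0.1394, 0.2255]
ee_rot: [0.79, 0.613, -0.0, -0.001]
ft_force: [0.6, -0.1, -1.3]
finger_gap: 0.0399
```

```bash
python3 - <<'E'
from h import *
st();w=cam('wrist');st();save(w,'w40')
P=cloud(w);z=P[...,2];ok=(w['range_z']>.05)&(np.hypot(P[...,0]-.508,P[...,1]+.127)<.11)
def r(m,n):
    N,l,s_,c=cv2.connectedComponentsWithStats(m.astype(np.uint8))
    for i in range(1,N):
        if s_[i,4]>80:
            q=P[l==i];k=cv2.minAreaRect(q[:,:2].astype(np.float32));print(n,s_[i],q.mean(0).round(4),np.round(k[0],4),np.round(k[1],4),round(k[2],1))
r(ok&(z>.0535)&(z<.07),'top')
u=np.array([.2487,.9686]);d=P[...,:2]-np.array([.5086,-.1297]);a=d@u;b=d[...,0]*u[1]-d[...,1]*u[0]
print([(round(t*1000),np.median(z[ok&(abs(b)<.005)&(abs(a-t)<.002)]).round(4)) for t in(-.02,0,.02)])
t=cam('top');P=cloud(t);z=P[...,2];d=P[...,:2]-C;xf=d@X;yf=d[...,1]*X[0]-d[...,0]*X[1]
k=(abs(yf)<.018)&(xf>-.052)&(xf<-.025)&(z>.03)&(z<.1);print('block z',k.sum(),np.median(z[k]))
import pickle
a0=pickle.load(open('ab.pkl','rb'))[0]['frame'];df=cv2.absdiff(cv2.cvtColor(a0,7),cv2.cvtColor(t['frame'],7))
for n,(u0,u1,v0,v1) in dict(bar=(205,268,122,146),bitcase=(90,130,212,262),driver=(375,396,215,285),blue=(142,175,120,172),black=(202,250,240,294)).items(): print(n,(df[v0:v1,u0:u1]>35).sum())
o=np.vstack([w['frame'][60:260,100:430],cv2.resize(t['frame'][110:290,80:410],(330,180))]);cv2.imwrite('pics/fin.png',o[:,:,::-1])
E
```

```text
48.45 [ 0.5064 -0.1394  0.2255] yaw 75.61 z [-0.002  0.001 -1.   ] F [ 0.55 -0.08 -1.34] gap 0.0399 q7 -0.14
48.5 [ 0.5063 -0.1393  0.2253] yaw 75.63 z [-0.002  0.001 -1.   ] F [-0.12 -0.62  0.39] gap 0.04 q7 -0.14
top [ 241  103   39  132 2700] [ 0.5089 -0.1317  0.0586] [ 0.5101 -0.138 ] [0.1275 0.0358] 75.7
top [233 129  13  10 112] [ 0.4998 -0.0976  0.0597] [ 0.5001 -0.0979] [0.0081 0.0107] 75.8
top [268 129  13  10 114] [ 0.5314 -0.1056  0.0596] [ 0.5312 -0.1057] [0.0079 0.0107] 76.1
top [234 189  13  12 109] [ 0.4855 -0.1534  0.0596] [ 0.4858 -0.1541] [0.0085 0.0114] 76.4
[(-20, np.float64(0.0583)), (0, np.float64(0.0584)), (20, np.float64(0.2963))]
block z 107 0.05616004767923477
bar 0
bitcase 0
driver 1
blue 0
black 0
```

View pics/fin.png

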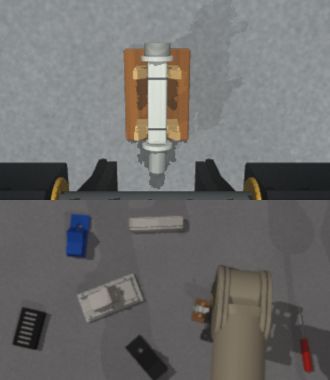

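The final view shows the gauge lying in both forks (px 157,95), no-go end up and top face at 58.4 mm as at the start. The foot is still at 56 mm and the bystanders haven't moved.

```bash
python3 -c "
from plant import manip
print(manip.finish_job())"
```

```text
the job is handed in; nothing more can be done
None
```

The job is done and handed in at about 48.5 s.

- **Foot:** I nudged it about 24 mm along the fixture until it dropped onto the pins. The block top fell from 64 to 56 mm and reads flat. It still read 56.2 mm at the end.
- **Go end:** It went fully home, stopping at the expected depth against about 7 N along the axis, and was then drawn out.
- **No-go end:** I held it against the bore mouth at about 6–7 N for about 1 s, and it did not enter. The first hold was about 1.5° shallow. While I corrected that, the plug slipped about 4 mm down the sloping face and tipped to 37.5°. I backed off, recentred and held again for about 1 s, within 1° of square and roughly 1 mm of centre.
- **Gauge tilt:** The tool stays vertical, so I turned the gauge in the grip. I used the bench, the bore mouth and a few brisk lifts, and set the gauge down on bare bench twice along the way.
- **Final checks:** The gauge lies in both forks, turned end for end, with its top at 58.4 mm as at the start. The top-camera comparison shows no movement of the bar, driver, bit case or the blue and black look-alikes. The robot was clear of everything.

One of the three height checks along the gauge in the last picture gave a false reading (296 mm), because the gripper hid that spot. The other two agreed.

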